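# Load and wind the inertia rotor

## Task

Ready the inertia rotor for its demonstration: first draw the locking pin out of the rotor's ear and hang it by its collar in an empty groove of the wooden stand, then put every square brass plate on the bench over the square shaft, largest at the bottom and smallest on top, all lying flat. Then fit the T-handle fully home on the shaft's end and with it wind the rotor anticlockwise (seen from above) up to its stop. Let go, and leave the hooks and everything else where they are.

Things in the scene. Friction and masses are not known exactly. Their poses are not given: they have to be found in the camera images.
- base: grey cast base of the inertia rotor, 160 x 150 x 32 mm, fixed to the bench; origin at the centre of its underside, x away from the pin's side, z up. The rotor turns on it; the rotor's ear reaches 79 mm out from the axis, the pin's bore (12.5 mm) in it 62 mm out; two short posts beside the ear, level with the rotor plate, are its stops
- rotor (a joint): angle of the rotor on the base: 0 as locked by the pin, growing anticlockwise seen from above to its stop at 0.80 rad; stays where it is left (friction about 0.08 N m)
- shaft_foot (a point): point on the rotor's axis at the upper face of its aluminium plate (96 mm across, 45 mm above the bench), where the square steel shaft stands; turns with the rotor; z up, x and y square to the shaft's flats. The shaft is 18 mm square and 60 mm tall from this point, its top edge chamfered
- pin: steel locking pin: shank 10 mm across and 36 mm long, over it a collar 26 mm across and 5 mm thick, over that a round dark grip 20 mm across and 20 mm tall (61 mm in all); origin at the shank's lower end, z up along it. At the start it stands in the bore of the rotor's ear, collar on the ear's upper face
- handle: T-handle standing on its hub: aluminium hub 40 x 40 x 25 mm with a 20 mm square bore, 18 mm deep, open below; on it a wooden bar 80 x 14 mm and 24 mm tall (25 to 49 mm above the hub's foot). Origin at the centre of the hub's foot, z up, x along the bar; the bore's flats are parallel to x and y. Fully home, its foot is 42 mm above shaft_foot
- stand: wooden stand 50 x 216 x 70 mm, fixed; origin at the centre of its underside, z up. Four upright grooves in its -x face, 14 mm wide, 20 mm deep, running the full height, open in front and above, 50 mm apart along y. Aluminium rider hooks hang in some of them
- plate66: square brass plate 66 x 66 mm, 10 mm thick, with a 20 mm square bore through its middle, flats parallel to its edges; lies flat on the bench; origin at the centre of the plate, x and y square to its edges. Absent in some starts
- plate58: square brass plate 58 x 58 mm, 10 mm thick, with a 20 mm square bore through its middle, flats parallel to its edges; lies flat on the bench; origin at the centre of the plate, x and y square to its edges. Absent in some starts
- plate50: square brass plate 50 x 50 mm, 10 mm thick, with a 20 mm square bore through its middle, flats parallel to its edges; lies flat on the bench; origin at the centre of the plate, x and y square to its edges. Absent in some starts
- plate42: square brass plate 42 x 42 mm, 10 mm thick, with a 20 mm square bore through its middle, flats parallel to its edges; lies flat on the bench; origin at the centre of the plate, x and y square to its edges. Absent in some starts
- groove1 (a point): groove 1 of the stand, counted towards +y of the stand: point on the axis of a pin hanging in it, at the stand's top face (70 mm above the bench), 11 mm behind the stand's front face; axes as the stand's
- hook1: aluminium rider hook hanging in one of the grooves by its 20 mm disc: thin 6 mm shank 45 mm long below the disc; origin at the shank's lower end, 45 mm below the stand's top. Absent in some starts; to be left where it hangs
- groove2 (a point): groove 2 of the stand, counted towards +y of the stand: point on the axis of a pin hanging in it, at the stand's top face (70 mm above the bench), 11 mm behind the stand's front face; axes as the stand's
- hook2: aluminium rider hook hanging in one of the grooves by its 20 mm disc: thin 6 mm shank 45 mm long below the disc; origin at the shank's lower end, 45 mm below the stand's top. Absent in some starts; to be left where it hangs
- groove3 (a point): groove 3 of the stand, counted towards +y of the stand: point on the axis of a pin hanging in it, at the stand's top face (70 mm above the bench), 11 mm behind the stand's front face; axes as the stand's
- hook3: aluminium rider hook hanging in one of the grooves by its 20 mm disc: thin 6 mm shank 45 mm long below the disc; origin at the shank's lower end, 45 mm below the stand's top. Absent in some starts; to be left where it hangs
- groove4 (a point): groove 4 of the stand, counted towards +y of the stand: point on the axis of a pin hanging in it, at the stand's top face (70 mm above the bench), 11 mm behind the stand's front face; axes as the stand's
- hook4: aluminium rider hook hanging in one of the grooves by its 20 mm disc: thin 6 mm shank 45 mm long below the disc; origin at the shank's lower end, 45 mm below the stand's top. Absent in some starts; to be left where it hangs
- block: steel rectangular block 35 x 60 x 28 mm, origin at the centre of its underside; to be left alone
- slotmass: round brass slotted mass 42 mm across, 13 mm thick, without a square bore, origin at the centre of its underside; to be left alone
- beaker: small glass beaker 56 mm across, 75 mm tall, origin at the centre of its underside; to be left alone
- watch: stopwatch 52 mm across, 12 mm thick, lying flat, origin at the centre of its underside; to be left alone
- level: small round spirit level screwed to the bench, 22 mm across, 8 mm tall; origin at the centre of its underside
There are look-alikes about, which are no part of the job. What is shaped like the plate42 but black is not meant. Leave any green look-alike of the handle alone.

How it is judged (in metres and radians):
On the way, in this order (a step that is already met when the one before it is completed fails the run):
1. the pin is drawn and hangs in a groove of the stand, released (((horizontal distance between pin and groove1 below 0.008 m and z of pin in the frame of groove1 between -0.04 and -0.032 m and angle between pin's own z axis and vertical below 0.2 rad) or (horizontal distance between pin and groove2 below 0.008 m and z of pin in the frame of groove2 between -0.04 and -0.032 m and angle between pin's own z axis and vertical below 0.2 rad) or (horizontal distance between pin and groove3 below 0.008 m and z of pin in the frame of groove3 between -0.04 and -0.032 m and angle between pin's own z axis and vertical below 0.2 rad) or (horizontal distance between pin and groove4 below 0.008 m and z of pin in the frame of groove4 between -0.04 and -0.032 m and angle between pin's own z axis and vertical below 0.2 rad)) and contact force between the fingers and pin below 0.2 N), for 0.2 s.
2. every brass plate present lies flat on the shaft, largest at the bottom (horizontal distance between each of plate66, plate58, plate50, plate42 and shaft_foot below 0.005 m and z of plate66 in the frame of shaft_foot between 0.001 and 0.009 m and angle between the z axis of each of plate66, plate58, plate50, plate42 and the z axis of shaft_foot, either way round below 0.06 rad and z of plate58 in the frame of shaft_foot between 0.001 and 0.019 m and z of plate50 in the frame of shaft_foot between 0.001 and 0.029 m and z of plate42 in the frame of shaft_foot between 0.001 and 0.039 m and ((z of plate58 in the frame of plate66 above 0.006 m and angle between plate66's own z axis and vertical below 1.5 rad) or (z of plate58 in the frame of plate66 below -0.006 m and angle between plate66's own z axis and vertical above 1.6 rad)) and ((z of plate50 in the frame of plate66 above 0.006 m and angle between plate66's own z axis and vertical below 1.5 rad) or (z of plate50 in the frame of plate66 below -0.006 m and angle between plate66's own z axis and vertical above 1.6 rad)) and ((z of plate42 in the frame of plate66 above 0.006 m and angle between plate66's own z axis and vertical below 1.5 rad) or (z of plate42 in the frame of plate66 below -0.006 m and angle between plate66's own z axis and vertical above 1.6 rad)) and ((z of plate50 in the frame of plate58 above 0.006 m and angle between plate58's own z axis and vertical below 1.5 rad) or (z of plate50 in the frame of plate58 below -0.006 m and angle between plate58's own z axis and vertical above 1.6 rad)) and ((z of plate42 in the frame of plate58 above 0.006 m and angle between plate58's own z axis and vertical below 1.5 rad) or (z of plate42 in the frame of plate58 below -0.006 m and angle between plate58's own z axis and vertical above 1.6 rad)) and ((z of plate42 in the frame of plate50 above 0.006 m and angle between plate50's own z axis and vertical below 1.5 rad) or (z of plate42 in the frame of plate50 below -0.006 m and angle between plate50's own z axis and vertical above 1.6 rad))), for 0.2 s.
3. the T-handle is fully home on the shaft (horizontal distance between handle and shaft_foot below 0.005 m and z of handle in the frame of shaft_foot between 0.037 and 0.046 m and angle between the z axis of handle and the z axis of shaft_foot, either way round below 0.1 rad), for 0.2 s.
4. the rotor is wound to its stop (all of step 3 and value of joint rotor above 0.72 rad), for 0.2 s.
At the end, for the whole second after the job is handed in: Pin hanging upright in a groove (within 8 mm, collar within 4 mm of the top); every present plate flat on the shaft, within 5 mm of its axis, smaller above larger; T-handle centred (5 mm) and home (within 4 mm); rotor past 0.72 of 0.80 rad; at rest, released (all of step 1 and all of step 2 and all of step 4 and linear speed of each of handle, pin below 0.02 m/s and velocity of joint rotor below 0.1 rad/s); the robot touches nothing.
It fails at once if the block is moved more than 4 cm (distance of block from where it was at the start of the episode above 0.04 m).
It fails at once if the slotmass is moved more than 4 cm (distance of slotmass from where it was at the start of the episode above 0.04 m).
It fails at once if the beaker is moved more than 4 cm (distance of beaker from where it was at the start of the episode above 0.04 m).
It fails at once if the watch is moved more than 4 cm (distance of watch from where it was at the start of the episode above 0.04 m).
It fails at once if a rider hook is taken out of its groove or moved more than 2.5 cm (distance of any of hook1, hook2, hook3, hook4 from where it was at the start of the episode above 0.025 m).
Of hook1, hook2, hook3, hook4 only 2 to 3 are there at a start; the rules pass over those that are not, and their reading is None.
Of plate66, plate58, plate50, plate42 only 3 to 4 are there at a start; the rules pass over those that are not, and their reading is None.
At some moment in a run one of plate66, plate58, plate50, plate42, handle may be knocked a few centimetres aside while the robot is not near it.
It also fails if it takes over 208 s, if anything falls off the work surface, if the arm or the gripper's body presses on something with over 40 N, if the wrist force passes 120 N, or if a joint passes its speed limit or range.

## Robot

A 7-joint arm with a two-finger parallel gripper is mounted at the origin on the work surface. World frame = base frame: x ahead of the robot, y to its left, z up, the work surface at z = 0. Lengths are in m, angles in degrees, forces in N, time in s.
With the tool pointing down it reaches from about 0.4 to 0.875 m from the base axis. Payload 4.4 kg.
Tool frame: the origin (TCP) lies between the finger pads; the fingertips stand 19 mm ahead of it and the grasp point (between the pads) is the TCP; z points along the fingers, y is the line along which they close (so a half turn about z gives the same grasp; the last joint's range is limited). The gripper opens to 85 mm and grips with 20 to 120 N. Pads are 22 mm wide; open, the fingers measure 114 mm over their backs; the gripper's body (76 mm by 85 mm) begins 54 mm behind the grasp point. The pads swing forward as they close: fully open they stand 13 mm farther back than shut.
Start: joints at [-78.885, 36.005, 2.206, 86.941, -1.547, 57.084, -1.146], TCP at [0.167, 0.628, 0.25] pointing down, gripper open.
Joint ranges: [-175.42, 175.42], [-21.48, 121.26], [-71.46, 75.88], [10.55, 141.38], [-63.04, 243.04], [13.31, 113.54], [-168.57, 168.57]. Speed limits (degrees/s): [147.25, 147.25, 180, 180, 180, 180, 180].

## Interface

Orientations are given as [roll, pitch, yaw] about the fixed x, y, z axes, in that order (R = Rz(yaw) Ry(pitch) Rx(roll)).
In Python, from workcell import sense, eyes, manip, finder gives the robot as it stands.
- The arm moves only by the tool drive_tool, never from a script. Its argument "rows" is a list of rows, each an object of numbers: "grip": the opening, from 0 (shut) to 1 (fully open); "dx", "dy", "dz": the shift along the world's x, y, z in m; "turn": the turn about the world's z in rad. In form: [{"grip": .., "dx": .., "dy": .., "dz": .., "turn": ..}, ...]. A call has 1 to 10 rows; each row is the pose to reach, as a shift and turn from the pose commanded when the call began; what a row does not reach only later rows make up. A row lasts 1/10 s, in which the tool goes at most 50 mm and 8.59 degrees, less where a joint would pass 70% of its speed; a pose out of reach is approached as far as the arm can. A call with a gripper value outside its range is refused whole. The fingers move at their own pace and stop on an object; the grip force is fixed at half the most. Time passes only in rows, so rows that repeat a pose let the fingers close. It gives the time, the measured TCP pose, the force, the opening and the grip force at its end, in the units of the state.
- sense(): the state, without advancing time (a new reading comes with each control period).
- eyes.camera(name): name is "side" or "top"; returns the picture (400x640x3 uint8, red, green, blue); there is no depth.
- eyes.get_calibration(name): a dict with "intrinsics" (3x3 intrinsics, pixels), "k1" (the pictures are not rectified: a ray, as slopes to the right and down, at radius r is drawn at 1 + k1 r^2 times it, then the intrinsics apply), "pose" (4x4, takes a point from camera to world coordinates). Camera axes: x right, y down, z forward; pixel columns grow to the right and rows downward; lengths in m; the calibration is good to about 2 mm. A picture is of the moment at which its call begins. get_calibration takes no time and is no camera call.
- manip.job_done(): hands the job in; it is judged then, once.
Trained networks look in the newest picture that a camera, given by its name, has taken for a name from the list of things; names that differ only in an ending like _2 or _b are one class to them, and where a whole thing is asked for, a point or a joint stands for the part that bears it (a point fixed in the world has none). Each returns a list of dicts, best first, with "score" (0 to 1); they miss things now and then, are a little off and sometimes report something else, mostly with a low value. They report only what shows in the picture. A call takes as long as a camera call. They do not tell look-alikes from the thing itself.
- finder.silhouettes(camera, label): "mask" (400x640 bool, what is visible of it) and "pixel" ([column, row] in pixels, amid what is visible of it).
The state is a dict: "t": time; "joint_pos": joint angles; "qvel": joint speeds; "joint_torque": joint torques, N m; "tool_pos": TCP position; "orientation": TCP orientation; "force": force on the tool from outside, world axes, zero at the start; "wrist_torque": the same for the moment, N m; "opening": finger opening in m; "grasp_force": force on a finger pad.
Only numpy, scipy, OpenCV 4.12 (cv2) and the standard library are available. Lean on these libraries where they do the work, as an engineer would, in place of code of your own. Each camera call takes 0.05 s, during which the arm holds its last target. There are 200 camera calls.

## Working session

There is one attempt and no reset: what is moved stays moved. The work goes in short steps, Python scripts to look and compute and a tool call to move; the robot and the scene stay as the last step left them, time stands still between calls to the robot, and variables do not carry over. Pictures are saved under pics/ and viewed, at most 14 in all, crops included, and the job is handed in when it is done.

Besides the shell and the picture viewer there is one more tool, called by a JSON object that holds its "method" and its "body", one argument or row to a line. drive_tool: Moves the arm, as the interface text tells. Its arguments: {"type":"object","properties":{"rows":{"type":"array","items":{"type":"object","properties":{"grip":{"type":"number"},"dx":{"type":"number"},"dy":{"type":"number"},"dz":{"type":"number"},"turn":{"type":"number"}}}}},"required":["rows"]}

```bash
ls; mkdir -p pics
cat > h.py <<'E'
import numpy as np, cv2
from workcell import sense, eyes, manip, finder
def calib(n):
    c=eyes.get_calibration(n); return np.array(c["intrinsics"]),c["k1"],np.array(c["pose"])
def proj(n,P):
    K,k1,T=calib(n); P=np.atleast_2d(P); p=(P-T[:3,3])@T[:3,:3]
    s=p[:,:2]/p[:,2:]; s=s*(1+k1*(s**2).sum(1,keepdims=True)); return s@K[:2,:2].T+K[:2,2]
def ray(n,uv):
    K,k1,T=calib(n); d=np.linalg.solve(K[:2,:2],(np.atleast_2d(uv)-K[:2,2]).T).T
    s=d.copy()
    for _ in range(20): s=d/(1+k1*(s**2).sum(1,keepdims=True))
    return T[:3,3],np.c_[s,np.ones(len(s))]@T[:3,:3].T
def at_z(n,uv,z):
    o,r=ray(n,uv); return o+r*((z-o[2])/r[:,2])[:,None]
def snap(n,f=None):
    im=eyes.camera(n)
    if f: cv2.imwrite(f"pics/{f}.png",cv2.cvtColor(im,cv2.COLOR_RGB2BGR))
    return im
E
python3 - <<'E'
from h import *
for n in("top","side"):
    snap(n,n+"0"); K,k1,T=calib(n); print(n,K[0,0],k1,T.round(3).tolist())
s=sense(); print(s["t"],s["tool_pos"],s["orientation"],s["opening"])
E
```

```text
pics
top 410.3392104726356 0.0001119387488715487 [[0.003, -0.983, 0.184, 0.356], [-1.0, 0.001, 0.018, -0.034], [-0.018, -0.184, -0.983, 1.07], [0.0, 0.0, 0.0, 1.0]]
side 369.7739368245419 0.029298618953620632 [[-0.945, -0.192, 0.263, 0.24], [-0.325, 0.6, -0.731, 0.725], [-0.017, -0.776, -0.63, 0.716], [0.0, 0.0, 0.0, 1.0]]
0.1 [0.16680367 0.6276851  0.24948747] [-1.79901793e+02  8.78192717e-04  1.65116339e+02] 0.0857118123637379
```

View pics/top0.png

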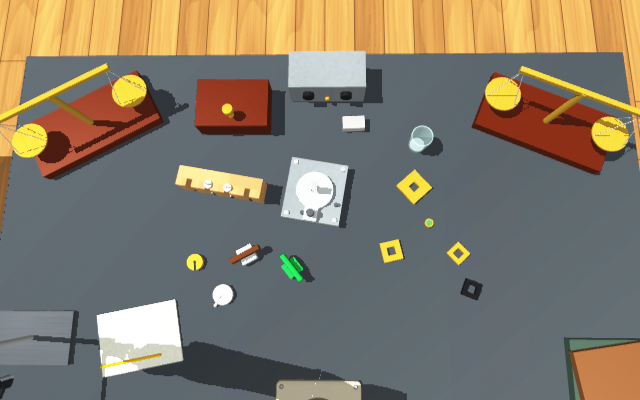

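View pics/side0.png

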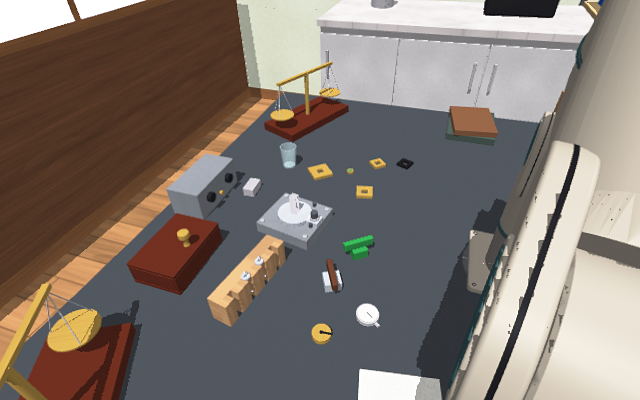

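The pictures show three brass plates at top pixels (414,187), (391,251) and (458,253). The black decoy is at (471,289), and the wooden T-handle at (244,255) with its green decoy at (291,267). The rotor is at (315,190) with the pin at (310,212). Hooks hang at (208,185) and (227,188).

Run:
```python
from h import *
import pickle
D={}
for n in("top","side"):
    D[n+"_im"]=snap(n)
    for l in("plate66","plate58","plate50","plate42","handle","pin","stand","base","rotor","hook1"):
        r=finder.silhouettes(n,l); D[n,l]=r
        for q in r:
            if q["score"]>.2:
                a=q["mask"].sum(); px=np.array(q["pixel"],float); print(n,l,round(q["score"],2),px.round(1),a, at_z(n,px,0.01)[0].round(3) )
pickle.dump(D,open("d0.pkl","wb"))
im=cv2.cvtColor(D["top_im"],cv2.COLOR_RGB2BGR)
cv2.imwrite("pics/c1.png",cv2.resize(im[140:300,165:365],None,fx=4,fy=3.75,interpolation=cv2.INTER_CUBIC)[:600])
im=cv2.cvtColor(D["side_im"],cv2.COLOR_RGB2BGR)
cv2.imwrite("pics/c2.png",cv2.resize(im[180:330,200:400],None,fx=4,fy=4,interpolation=cv2.INTER_CUBIC)[:600])
```

```text
top plate66 0.77 [390.4 248.6] 329 [ 0.422 -0.183  0.01 ]
top plate66 0.71 [223.2 294.8] 355 [0.305 0.241 0.01 ]
top plate66 0.69 [414.5 187.2] 648 [ 0.583 -0.251  0.01 ]
top plate66 0.55 [475.3 290.9] 255 [ 0.317 -0.393  0.01 ]
top plate66 0.52 [458.9 252. ] 249 [ 0.414 -0.358  0.01 ]
top plate58 0.77 [390.4 248.6] 329 [ 0.422 -0.183  0.01 ]
top plate58 0.71 [223.2 294.8] 355 [0.305 0.241 0.01 ]
top plate58 0.69 [414.5 187.2] 648 [ 0.583 -0.251  0.01 ]
top plate58 0.55 [475.3 290.9] 255 [ 0.317 -0.393  0.01 ]
top plate58 0.52 [458.9 252. ] 249 [ 0.414 -0.358  0.01 ]
top plate50 0.77 [390.4 248.6] 329 [ 0.422 -0.183  0.01 ]
top plate50 0.71 [223.2 294.8] 355 [0.305 0.241 0.01 ]
top plate50 0.69 [414.5 187.2] 648 [ 0.583 -0.251  0.01 ]
top plate50 0.55 [475.3 290.9] 255 [ 0.317 -0.393  0.01 ]
top plate50 0.52 [458.9 252. ] 249 [ 0.414 -0.358  0.01 ]
top plate42 0.77 [390.4 248.6] 329 [ 0.422 -0.183  0.01 ]
top plate42 0.71 [223.2 294.8] 355 [0.305 0.241 0.01 ]
top plate42 0.69 [414.5 187.2] 648 [ 0.583 -0.251  0.01 ]
top plate42 0.55 [475.3 290.9] 255 [ 0.317 -0.393  0.01 ]
top plate4
[... 1592 characters left out ...]
.2 163.7] 113 [ 0.414 -0.345  0.01 ]
side plate42 0.5 [363.7 190.8] 176 [ 0.419 -0.183  0.01 ]
side plate42 0.26 [295.8 210.6] 879 [ 0.586 -0.03   0.01 ]
side handle 0.85 [361.7 247.7] 510 [0.366 0.056 0.01 ]
side handle 0.77 [333.3 281.2] 448 [0.404 0.184 0.01 ]
side handle 0.22 [290. 154.] 312 [ 0.722 -0.315  0.01 ]
side pin 0.6 [316.3 216.8] 90 [ 0.519 -0.022  0.01 ]
side stand 0.89 [246.4 283.3] 3043 [0.599 0.254 0.01 ]
side base 0.86 [294.2 219. ] 2562 [0.576 0.006 0.01 ]
side rotor 0.87 [293.1 210.1] 841 [ 0.594 -0.029  0.01 ]
side rotor 0.72 [247.3 281.2] 3175 [0.6   0.248 0.01 ]
side rotor 0.72 [365.3 316.5] 423 [0.309 0.254 0.01 ]
side hook1 0.41 [245.5 274.7] 35 [0.613 0.231 0.01 ]
```

View pics/c1.png

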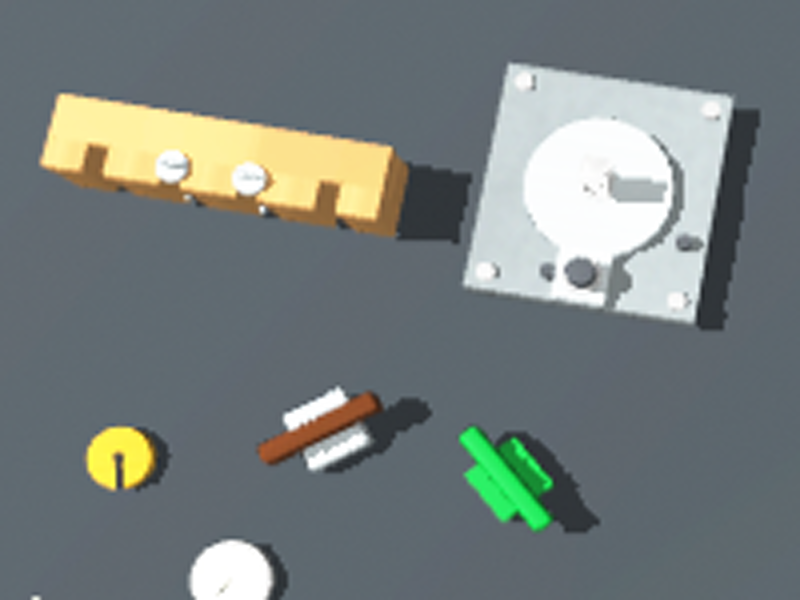

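View pics/c2.png

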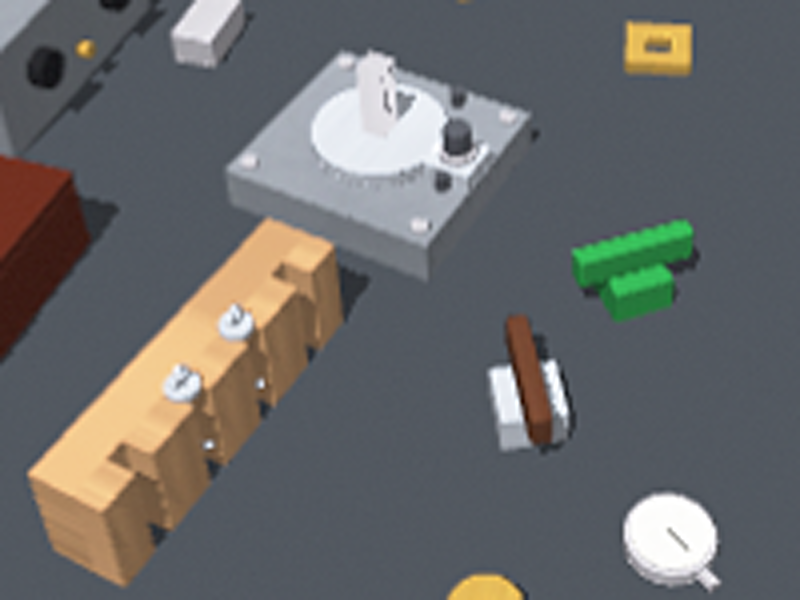

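```bash
cat >> h.py <<'E'
from scipy.optimize import minimize
def box(sx,sy,z0,z1,cx=0,cy=0):
    return np.array([[cx+a*sx/2,cy+b*sy/2,z] for a in(-1,1) for b in(-1,1) for z in(z0,z1)])
def disc(r,z0,z1,cx=0,cy=0):
    t=np.arange(24)*np.pi/12
    return np.array([[cx+r*np.cos(a),cy+r*np.sin(a),z] for a in t for z in(z0,z1)])
def pose(P,p):
    c,s=np.cos(p[2]),np.sin(p[2]); z=p[3] if len(p)>3 else 0
    return np.c_[P[:,0]*c-P[:,1]*s+p[0],P[:,0]*s+P[:,1]*c+p[1],P[:,2]+z]
def render(n,parts,p,roi,S=6,holes=()):
    x0,y0,x1,y1=roi; im=np.zeros(((y1-y0)*S,(x1-x0)*S),np.uint8)
    for lst,v in((parts,255),(holes,0)):
        for P in lst:
            q=(proj(n,pose(P,p))-[x0-.5,y0-.5])*S-.5   # pixel centres at integers
            h=cv2.convexHull(np.round(q*16).astype(np.int32)); cv2.fillConvexPoly(im,h,v,shift=4)
    return cv2.resize(im,(x1-x0,y1-y0),interpolation=cv2.INTER_AREA)/255.
def fit(obs,parts,p0,step=(.006,.006,.12)):
    """obs: list of (cam, soft mask 400x640); returns pose and rms"""
    R=[]
    for n,m in obs:
        ys,xs=np.nonzero(m>.5); R.append((max(xs.min()-12,0),max(ys.min()-12,0),min(xs.max()+12,640),min(ys.max()+12,400)))
    g=lambda a:cv2.GaussianBlur(a,(0,0),1.0)
    T=[g(m[r[1]:r[3],r[0]:r[2]].astype(float)) for (n,m),r in zip(obs,R)]
    def f(p): return sum(((g(render(n,parts,p,r))-t)**2).sum()/t.sum() for (n,_),r,t in zip(obs,R,T))
    k=len(p0)
    for sc in(1,.3):
        sim=np.vstack([p0]+[np.array(p0)+np.eye(k)[i]*(list(step)+[.005])[i]*sc for i in range(k)])
        o=minimize(f,p0,method="Nelder-Mead",options=dict(initial_simplex=sim,xatol=1e-5,fatol=1e-6,maxiter=200)); p0=o.x
    return p0,o.fun
def hull(m):
    m=m.astype(np.uint8); c,_=cv2.findContours(m,cv2.RETR_EXTERNAL,cv2.CHAIN_APPROX_NONE)
    c=max(c,key=cv2.contourArea); o=np.zeros_like(m); cv2.drawContours(o,[c],-1,1,-1); return o>0
def yellow(im,px,rad=22):
    h=cv2.cvtColor(im,cv2.COLOR_RGB2HSV); m=(abs(h[...,0].astype(int)-23)<9)&(h[...,1]>110)&(h[...,2]>80)
    w=np.zeros(m.shape,bool); x,y=map(int,px); w[max(y-rad,0):y+rad,max(x-rad,0):x+rad]=1
    return hull(m&w)
HANDLE=[box(.04,.04,0,.025),box(.08,.014,.025,.049)]
E
cat > fit0.py <<'E'
from h import *
import pickle
D=pickle.load(open("d0.pkl","rb"))
pl={"A":((414,187),(320,171)),"B":((391,251),(364,191)),"C":((458,253),(377,163))}
for k,(a,b) in pl.items():
    mt,ms=yellow(D["top_im"],a),yellow(D["side_im"],b)
    c=at_z("top",a,.01)[0]
    best=[]
    for w in(.066,.058,.050,.042):
        for y in(0.2,.7,1.2): 
            best.append((*fit([("top",mt)],[box(w,w,0,.01)],[c[0],c[1],y]),w))
    best.sort(key=lambda q:q[1]); w=best[0][2]
    print(k,[(b[2],round(b[1],4)) for b in best[:4]],"top",best[0][0].round(4))
    for o,nm in(([("side",ms)],"side"),([("top",mt),("side",ms)],"both")):
        p,e=fit(o,[box(w,w,0,.01)],best[0][0]); print("  ",nm,p.round(4),round(e,4))
def g(n,l,px):
    return min(D[n,l],key=lambda q:np.hypot(*(np.array(q["pixel"])-px)))["mask"]
def rep(nm,parts,mt,ms,p0s):
    for o,w in(([("top",mt)],"top"),([("side",ms)],"side"),([("top",mt),("side",ms)],"both")):
        p,e=min((fit(o,parts,p) for p in p0s),key=lambda q:q[1]); print(nm,w,p.round(4),round(e,4))
rep("handle",HANDLE,g("top","handle",(246,255)),g("side","handle",(333,281)),[[.41,.18,y] for y in(-.4,-.9)])
rep("stand",[box(.05,.216,0,.07)],g("top","stand",(220,183)),g("side","stand",(246,283)),[[.60,.26,y] for y in(-.15,.1)])
rep("base",[box(.16,.15,0,.032),disc(.048,.032,.045),box(.018,.018,.045,.105),disc(.010,.05,.07,-.062),disc(.013,.045,.05,-.062)],hull(g("top","base",(315,190))),hull(g("side","base",(294,219))),[[.575,.01,y] for y in(-.1,.1)])
E
time python3 fit0.py
```

```text
A [(0.066, np.float64(0.0026)), (0.066, np.float64(0.0027)), (0.066, np.float64(0.0028)), (0.058, np.float64(0.1032))] top [ 0.5859 -0.2496  0.7153]
   side [ 0.5877 -0.2504  0.7172] 0.002
   both [ 0.5864 -0.25    0.7118] 0.0087Traceback (most recent call last):
  File "fit0.py", line 11, in <module>
    best.append((*fit([("top",mt)],[box(w,w,0,.01)],[c[0],c[1],y]),w))
                  ~~~^^^^^^^^^^^^^^^^^^^^^^^^^^^^^^^^^^^^^^^^^^^^^
  File "h.py", line 46, in fit
    o=minimize(f,p0,method="Nelder-Mead",options=dict(initial_simplex=sim,xatol=1e-5,fatol=1e-6,maxiter=200)); p0=o.x
    res = _minimize_neldermead(fun, x0, args, callback, bounds=bounds,
                               **options)
    fxr = func(xr)
    fx = function(np.copy(x), *(wrapper_args + args))
  File "h.py", line 42, in f
    def f(p): return sum(((g(render(n,parts,p,r))-t)**2).sum()/t.sum() for (n,_),r,t in zip(obs,R,T))
                     ~~~^^^^^^^^^^^^^^^^^^^^^^^^^^^^^^^^^^^^^^^^^^^^^^^^^^^^^^^^^^^^^^^^^^^^^^^^^^^^^
  File "h.py", line 42, in <genexpr>
    def f(p): return sum(((g(render(n,parts,p,r))-t)**2).sum()/t.sum() for (n,_),r,t in zip(obs,R,T))
                             ~~~~~~^^^^^^^^^^^^^
  File "h.py", line 32, in render
    q=(proj(n,pose(P,p))-[x0-.5,y0-.5])*S-.5   # pixel centres at integers
       ~~~~^^^^^^^^^^^^^
  File "h.py", line 6, in proj
    K,k1,T=calib(n); P=np.atleast_2d(P); p=(P-T[:3,3])@T[:3,:3]
           ~~~~~^^^
  File "h.py", line 4, in calib
    c=eyes.get_calibration(n); return np.array(c["intrinsics"]),c["k1"],np.array(c["pose"])
ValueError: time passes only in moves, steps and waits

real	0m3.455s
user	0m2.963s
sys	0m0.193s
```

Works very well; cache the calibration (one query per process).

```bash
sed -i 's/^def calib(n):/from functools import lru_cache\n@lru_cache(None)\ndef calib(n):/' h.py; time python3 fit0.py
```

```text
A [(0.066, np.float64(0.0026)), (0.066, np.float64(0.0027)), (0.066, np.float64(0.0028)), (0.058, np.float64(0.1032))] top [ 0.5859 -0.2496  0.7153]
   side [ 0.5877 -0.2504  0.7172] 0.002
   both [ 0.5864 -0.25    0.7118] 0.0087
B [(0.05, np.float64(0.0025)), (0.05, np.float64(0.0025)), (0.05, np.float64(0.0025)), (0.058, np.float64(0.1087))] top [ 0.4171 -0.1854  0.2259]
   side [ 0.4179 -0.1866  0.2016] 0.0037
   both [ 0.4174 -0.1857  0.2316] 0.0089
C [(0.042, np.float64(0.0022)), (0.042, np.float64(0.0023)), (0.042, np.float64(0.0023)), (0.05, np.float64(0.1386))] top [ 0.4114 -0.3563  0.7554]
   side [ 0.4131 -0.3578  0.7467] 0.0057
   both [ 0.4121 -0.3566  0.7494] 0.0152
handle top [ 0.4075  0.1846 -1.0741] 0.0155
handle side [ 0.4076  0.186  -1.0795] 0.0048
handle both [ 0.4075  0.1854 -1.0731] 0.0223
stand top [ 0.5867  0.2512 -0.1741] 0.0383
stand side [ 0.5872  0.2522 -0.1787] 0.0453
stand both [ 0.5869  0.2516 -0.1777] 0.0848
base top [ 0.5702  0.0112 -0.1612] 0.0031
base side [ 0.5706  0.0116 -0.1716] 0.0081
base both [ 0.5704  0.0115 -0.165 ] 0.0118
real	0m3.683s
user	0m4.217s
sys	0m0.072s
```

{"method": "drive_tool", "body": {
  "rows": [
    {"dx":0.342,"dy":-0.606,"dz":0,"turn":0.095,"grip":0.6},
    {"dx":0.342,"dy":-0.606,"dz":0,"turn":0.095,"grip":0.6},
    {"dx":0.342,"dy":-0.606,"dz":0,"turn":0.095,"grip":0.6},
    {"dx":0.342,"dy":-0.606,"dz":0,"turn":0.095,"grip":0.6},
    {"dx":0.342,"dy":-0.606,"dz":0,"turn":0.095,"grip":0.6},
    {"dx":0.342,"dy":-0.606,"dz":0,"turn":0.095,"grip":0.6},
    {"dx":0.342,"dy":-0.606,"dz":0,"turn":0.095,"grip":0.6},
    {"dx":0.342,"dy":-0.606,"dz":0,"turn":0.095,"grip":0.6},
    {"dx":0.342,"dy":-0.606,"dz":0,"turn":0.095,"grip":0.6},
    {"dx":0.342,"dy":-0.606,"dz":0,"turn":0.095,"grip":0.6}
  ]
}}

```text
t: 2.2
tool_pos: [0.4136, 0.191, 0.2507]
orientation: [180.0, 0.0, 170.6]
force: [1.3, -0.1, -0.1]
opening: 0.0514
grasp_force: 0.0
```

Run:
```python
from h import *
import pickle
D=pickle.load(open("d0.pkl","rb"))
p=np.array([.5704,.0115,-.165])
q=pose(np.array([[-.062,0,.07]]),p); print(q, proj("top",q),proj("side",q))
for n in("top","side"):
    r=D[n,"pin"][0]; print(n,fit([(n,r["mask"])],[disc(.01,.05,.07),disc(.013,.045,.05)],[.509,.022,0]))
s=np.array([.5869,.2516,-.177])
for y in(-.075,-.025,.025,.075):
    q=pose(np.array([[-.014,y,.07]]),s); print(q.round(4),proj("top",q).round(1),proj("side",q).round(1))
```

```text
[[0.50924206 0.02168364 0.07      ]] [[309.46566443 211.330706  ]] [[313.92449881 211.14129987]]
top (array([0.50907633, 0.02197444, 0.12458128]), np.float64(0.013595651707519084))
side (array([0.50921823, 0.01960226, 0.16716405]), np.float64(0.009374255607630501))
[[0.5599 0.1802 0.07  ]] [[246.2 191.3]] [[271.9 247.9]]
[[0.5687 0.2295 0.07  ]] [[226.8 187.8]] [[259.5 261.8]]
[[0.5775 0.2787 0.07  ]] [[207.4 184.4]] [[246.  276.9]]
[[0.5863 0.3279 0.07  ]] [[188.1 181. ]] [[231.3 293.3]]
```

{"method": "drive_tool", "body": {
  "rows": [
    {"dx":0.0956,"dy":-0.1697,"grip":0.6},
    {"dx":0.0956,"dy":-0.1697,"grip":0.6},
    {"dx":0.0956,"dy":-0.1697,"grip":0.6},
    {"dx":0.0956,"dy":-0.1697,"grip":0.6},
    {"dx":0.0956,"dy":-0.1697,"dz":-0.05,"grip":0.6},
    {"dx":0.0956,"dy":-0.1697,"dz":-0.1,"grip":0.6},
    {"dx":0.0956,"dy":-0.1697,"dz":-0.13,"grip":0.6},
    {"dx":0.0956,"dy":-0.1697,"dz":-0.13,"grip":0.6},
    {"dx":0.0956,"dy":-0.1697,"dz":-0.13,"grip":0.6}
  ]
}}

```text
invalid input at $.rows[0]: expected keys grip, dx, dy, dz, turn
```

{"method": "drive_tool", "body": {
  "rows": [
    {"dx":0.0956,"dy":-0.1697,"dz":0,"turn":0,"grip":0.6},
    {"dx":0.0956,"dy":-0.1697,"dz":0,"turn":0,"grip":0.6},
    {"dx":0.0956,"dy":-0.1697,"dz":0,"turn":0,"grip":0.6},
    {"dx":0.0956,"dy":-0.1697,"dz":0,"turn":0,"grip":0.6},
    {"dx":0.0956,"dy":-0.1697,"dz":-0.05,"turn":0,"grip":0.6},
    {"dx":0.0956,"dy":-0.1697,"dz":-0.1,"turn":0,"grip":0.6},
    {"dx":0.0956,"dy":-0.1697,"dz":-0.13,"turn":0,"grip":0.6},
    {"dx":0.0956,"dy":-0.1697,"dz":-0.13,"turn":0,"grip":0.6},
    {"dx":0.0956,"dy":-0.1697,"dz":-0.13,"turn":0,"grip":0.6}
  ]
}}

```text
t: 3.1
tool_pos: [0.5086, 0.0231, 0.1207]
orientation: [-180.0, -0.0, 170.6]
force: [1.0, -0.6, 0.1]
opening: 0.0514
grasp_force: 0.0
```

{"method": "drive_tool", "body": {
  "rows": [
    {"dx":0.0006,"dy":-0.0018,"dz":-0.025,"turn":0,"grip":0.6},
    {"dx":0.0006,"dy":-0.0018,"dz":-0.0485,"turn":0,"grip":0.6},
    {"dx":0.0006,"dy":-0.0018,"dz":-0.0485,"turn":0,"grip":0.3},
    {"dx":0.0006,"dy":-0.0018,"dz":-0.0485,"turn":0,"grip":0},
    {"dx":0.0006,"dy":-0.0018,"dz":-0.0485,"turn":0,"grip":0},
    {"dx":0.0006,"dy":-0.0018,"dz":-0.0485,"turn":0,"grip":0},
    {"dx":0.0006,"dy":-0.0018,"dz":-0.0485,"turn":0,"grip":0}
  ]
}}

```text
t: 3.8
tool_pos: [0.5102, 0.0214, 0.0739]
orientation: [179.9, 0.2, 170.6]
force: [-1.4, -0.7, 7.4]
opening: 0.0172
grasp_force: 58.6
```

{"method": "drive_tool", "body": {
  "rows": [
    {"dx":0.0,"dy":0,"dz":0.01,"turn":0,"grip":0},
    {"dx":0.0,"dy":0,"dz":0.03,"turn":0,"grip":0},
    {"dx":0.0,"dy":0,"dz":0.06,"turn":0,"grip":0},
    {"dx":0.0,"dy":0,"dz":0.09,"turn":0,"grip":0},
    {"dx":0.0,"dy":0,"dz":0.09,"turn":0,"grip":0},
    {"dx":0.0,"dy":0,"dz":0.09,"turn":0,"grip":0}
  ]
}}

```text
t: 4.4
tool_pos: [0.5094, 0.0214, 0.1632]
orientation: [180.0, 0.1, 170.6]
force: [-0.7, 0.3, 0.0]
opening: 0.0175
grasp_force: 58.7
```

Run:
```python
from h import *
im=cv2.cvtColor(snap("side"),cv2.COLOR_RGB2BGR); a=im[100:240,220:400]
im=cv2.cvtColor(snap("top"),cv2.COLOR_RGB2BGR); b=im[140:280,240:400]
cv2.imwrite("pics/p1.png",np.hstack([cv2.resize(a,(420,420)),cv2.resize(b,(380,420))]))
print(sense()["tool_pos"],sense()["opening"])
```

```text
[0.50827215 0.02127645 0.16152635] 0.01753732355418206
```

View pics/p1.png

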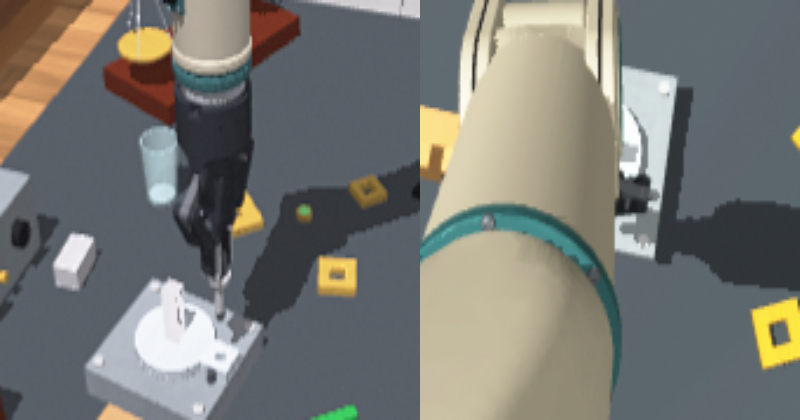

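{"method": "drive_tool", "body": {
  "rows": [
    {"dx":0.0516,"dy":0.04,"dz":0,"turn":0,"grip":0},
    {"dx":0.0516,"dy":0.08,"dz":0,"turn":0,"grip":0},
    {"dx":0.0516,"dy":0.12,"dz":0,"turn":0,"grip":0},
    {"dx":0.0516,"dy":0.159,"dz":0,"turn":0,"grip":0},
    {"dx":0.0516,"dy":0.159,"dz":0,"turn":0,"grip":0},
    {"dx":0.0516,"dy":0.159,"dz":0,"turn":0,"grip":0},
    {"dx":0.0516,"dy":0.159,"dz":0,"turn":0,"grip":0}
  ]
}}

```text
t: 5.2
tool_pos: [0.5601, 0.1785, 0.1609]
orientation: [-179.9, -0.1, 170.5]
force: [0.2, -0.4, -1.3]
opening: 0.0175
grasp_force: 58.8
```

Run:
```python
from h import *
print(proj("side",[.5083,.0213,.0965]))
im=cv2.cvtColor(snap("side"),cv2.COLOR_RGB2BGR); a=im[170:300,210:340]
s=sense();p=np.array(s["tool_pos"]);print(p,s["opening"])
q=p-[0,0,.065]; print(proj("side",[q,q+[0,0,.03]]), proj("side",[.5599,.1802,.07]))
cv2.imwrite("pics/p2.png",cv2.resize(a,(600,600),interpolation=cv2.INTER_CUBIC))
```

```text
[[314.04406752 203.49583992]]
[0.56030451 0.17818382 0.16118688] 0.01714168638710905
[[271.01971374 239.50242254]
 [269.73409862 230.27657944]] [[271.89761925 247.85738193]]
```

View pics/p2.png

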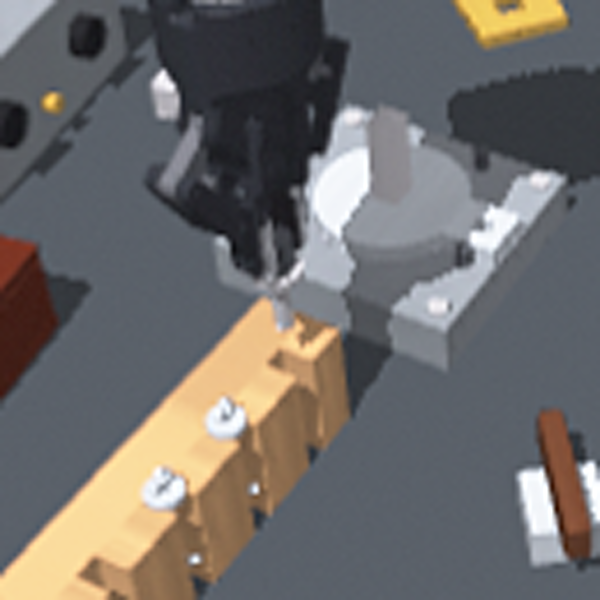

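{"method": "drive_tool", "body": {
  "rows": [
    {"dx":-0.0005,"dy":0.002,"dz":0,"turn":0,"grip":0},
    {"dx":-0.0005,"dy":0.002,"dz":-0.01,"turn":0,"grip":0},
    {"dx":-0.0005,"dy":0.002,"dz":-0.025,"turn":0,"grip":0},
    {"dx":-0.0005,"dy":0.002,"dz":-0.035,"turn":0,"grip":0},
    {"dx":-0.0005,"dy":0.002,"dz":-0.035,"turn":0,"grip":0}
  ]
}}

```text
t: 5.75
tool_pos: [0.5588, 0.1815, 0.125]
orientation: [-179.9, -0.2, 170.5]
force: [-0.2, 0.2, -1.4]
opening: 0.0175
grasp_force: 58.8
```

{"method": "drive_tool", "body": {
  "rows": [
    {"dx":0,"dy":0,"dz":-0.01,"turn":0,"grip":0},
    {"dx":0,"dy":0,"dz":-0.019,"turn":0,"grip":0},
    {"dx":0,"dy":0,"dz":-0.023,"turn":0,"grip":0},
    {"dx":0,"dy":0,"dz":-0.026,"turn":0,"grip":0},
    {"dx":0,"dy":0,"dz":-0.026,"turn":0,"grip":0}
  ]
}}

```text
t: 6.25
tool_pos: [0.5598, 0.1822, 0.1004]
orientation: [-180.0, -0.0, 170.6]
force: [-0.2, -0.0, -0.6]
opening: 0.0172
grasp_force: 58.9
```

{"method": "drive_tool", "body": {
  "rows": [
    {"dx":0,"dy":0,"dz":-0.001,"turn":0,"grip":0},
    {"dx":0,"dy":0,"dz":-0.002,"turn":0,"grip":0},
    {"dx":0,"dy":0,"dz":-0.002,"turn":0,"grip":0.3},
    {"dx":0,"dy":0,"dz":-0.002,"turn":0,"grip":0.35},
    {"dx":0,"dy":0,"dz":-0.002,"turn":0,"grip":0.35},
    {"dx":0,"dy":0,"dz":-0.002,"turn":0,"grip":0.35},
    {"dx":0,"dy":0,"dz":0.04,"turn":0,"grip":0.35},
    {"dx":0,"dy":0,"dz":0.09,"turn":0,"grip":0.35},
    {"dx":0,"dy":0,"dz":0.13,"turn":0,"grip":0.35}
  ]
}}

```text
t: 7.15
tool_pos: [0.5604, 0.1824, 0.2331]
orientation: [180.0, 0.1, 170.6]
force: [0.9, 0.8, 0.5]
opening: 0.0299
grasp_force: 0.0
```

{"method": "drive_tool", "body": {
  "rows": [
    {"dx":0.026,"dy":-0.432,"dz":0,"turn":-0.69,"grip":1},
    {"dx":0.026,"dy":-0.432,"dz":0,"turn":-0.69,"grip":1},
    {"dx":0.026,"dy":-0.432,"dz":0,"turn":-0.69,"grip":1},
    {"dx":0.026,"dy":-0.432,"dz":0,"turn":-0.69,"grip":1},
    {"dx":0.026,"dy":-0.432,"dz":0,"turn":-0.69,"grip":1},
    {"dx":0.026,"dy":-0.432,"dz":0,"turn":-0.69,"grip":1},
    {"dx":0.026,"dy":-0.432,"dz":0,"turn":-0.69,"grip":1},
    {"dx":0.026,"dy":-0.432,"dz":0,"turn":-0.69,"grip":1},
    {"dx":0.026,"dy":-0.432,"dz":0,"turn":-0.69,"grip":1},
    {"dx":0.026,"dy":-0.432,"dz":0,"turn":-0.69,"grip":1}
  ]
}}

```text
t: 8.15
tool_pos: [0.5844, -0.2574, 0.231]
orientation: [-179.8, 0.2, 130.5]
force: [-0.2, -0.5, -0.1]
opening: 0.0851
grasp_force: 0.0
```

Run:
```python
from h import *
im0=snap("side","s3"); 
s=sense();print(s["t"],s["tool_pos"],s["orientation"][2],s["opening"])
print(yellow(im0,(320,171)).sum())
p,e=fit([("side",yellow(im0,(320,171)))],[box(.066,.066,0,.01)],[.5877,-.25,.716]); print(p,e)
r=finder.silhouettes("side","pin")
for q in r[:2]:
    print(q["score"],q["pixel"]); print(fit([("side",q["mask"])],[disc(.01,.041,.061),disc(.013,.036,.041)],[.56,.18,0,.034]))
cv2.imwrite("pics/p3.png",cv2.resize(cv2.cvtColor(im0[130:330,200:460],cv2.COLOR_RGB2BGR),(780,600),interpolation=cv2.INTER_CUBIC))
```

```text
8.2 [ 0.58503016 -0.25315418  0.23070631] 130.7219557537113 0.08560600049507743
273
[ 0.58773366 -0.25038978  0.71710308] 0.001979031633974409
0.7 [274.7, 244.7]
(array([0.55957089, 0.18258879, 0.04356623, 0.03358829]), np.float64(0.012901471451982036))
```

View pics/p3.png

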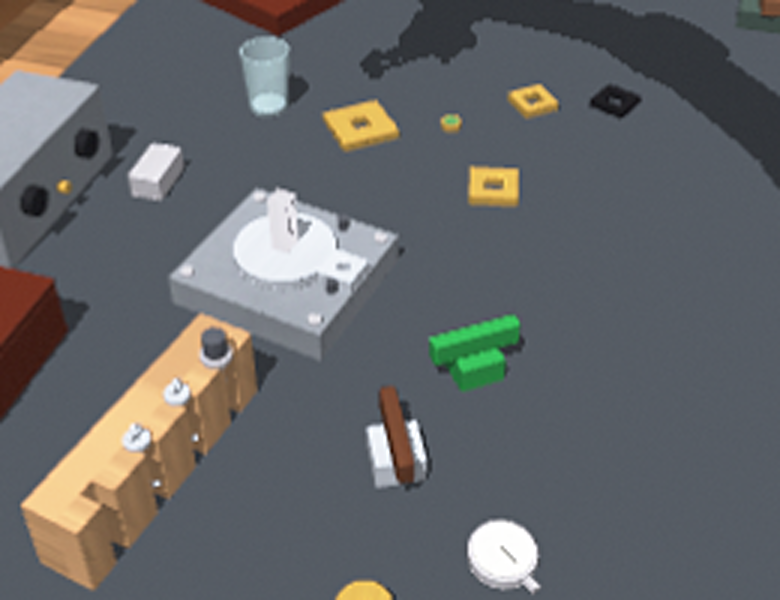

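{"method": "drive_tool", "body": {
  "rows": [
    {"dx":0.001,"dy":0.0,"dz":-0.05,"turn":0,"grip":1},
    {"dx":0.001,"dy":0.0,"dz":-0.1,"turn":0,"grip":1},
    {"dx":0.001,"dy":0.0,"dz":-0.15,"turn":0,"grip":1},
    {"dx":0.001,"dy":0.0,"dz":-0.15,"turn":0,"grip":1},
    {"dx":0.001,"dy":0.0,"dz":-0.15,"turn":0,"grip":1},
    {"dx":0.001,"dy":0.0,"dz":-0.15,"turn":0,"grip":1},
    {"dx":0.001,"dy":0.0,"dz":-0.15,"turn":0,"grip":1}
  ]
}}

```text
t: 8.95
tool_pos: [0.5892, -0.2503, 0.0843]
orientation: [179.8, 0.3, 131.1]
force: [-0.2, 0.2, 0.1]
opening: 0.0856
grasp_force: 0.0
```

{"method": "drive_tool", "body": {
  "rows": [
    {"dx":-0.002,"dy":0.0,"dz":-0.04,"turn":0,"grip":1},
    {"dx":-0.002,"dy":0.0,"dz":-0.066,"turn":0,"grip":1},
    {"dx":-0.002,"dy":0.0,"dz":-0.066,"turn":0,"grip":1},
    {"dx":-0.002,"dy":0.0,"dz":-0.066,"turn":0,"grip":1},
    {"dx":-0.002,"dy":0.0,"dz":-0.066,"turn":0,"grip":1}
  ]
}}

```text
t: 9.45
tool_pos: [0.5867, -0.2506, 0.0173]
orientation: [179.9, 0.2, 131.0]
force: [-0.4, 0.1, 0.9]
opening: 0.0853
grasp_force: 0.0
```

Run:
```python
from h import *
for i in range(6):
    snap("top"); s=sense();print(s["t"],s["tool_pos"].round(4),s["orientation"].round(2),s["force"].round(1))
```

```text
9.5 [ 0.5866 -0.2505  0.0172] [179.9    0.21 131.02] [-0.2 -0.5  0.6]
9.55 [ 0.5864 -0.2504  0.0169] [179.91   0.18 131.02] [-0.1 -1.  -0.1]
9.6 [ 0.5861 -0.2502  0.0166] [1.7993e+02 1.5000e-01 1.3102e+02] [ 0.2  0.1 -0.2]
9.65 [ 0.5859 -0.25    0.0162] [1.7994e+02 1.1000e-01 1.3103e+02] [0.1 0.9 0.1]
9.7 [ 0.5856 -0.25    0.0159] [1.7996e+02 8.0000e-02 1.3103e+02] [-0.3 -0.6  0.3]
9.75 [ 0.5854 -0.2498  0.0155] [1.7997e+02 5.0000e-02 1.3103e+02] [-0.8 -0.6 -0.2]
```

{"method": "drive_tool", "body": {
  "rows": [
    {"dx":0,"dy":0.0,"dz":0,"turn":0,"grip":0.5},
    {"dx":0,"dy":0.0,"dz":0,"turn":0,"grip":0.3},
    {"dx":0,"dy":0.0,"dz":0,"turn":0,"grip":0.3},
    {"dx":0,"dy":0.0,"dz":0,"turn":0,"grip":0.3},
    {"dx":0,"dy":0.0,"dz":0.03,"turn":0,"grip":0.3},
    {"dx":0,"dy":0.0,"dz":0.08,"turn":0,"grip":0.3},
    {"dx":0,"dy":0.0,"dz":0.13,"turn":0,"grip":0.3},
    {"dx":0,"dy":0.0,"dz":0.15,"turn":0,"grip":0.3}
  ]
}}

```text
t: 10.55
tool_pos: [0.5868, -0.2509, 0.1692]
orientation: [179.8, 0.3, 131.0]
force: [1.6, -0.9, -2.7]
opening: 0.0639
grasp_force: 69.2
```

{"method": "drive_tool", "body": {
  "rows": [
    {"dx":-0.0164,"dy":0.05,"dz":0,"turn":0.69,"grip":0.3},
    {"dx":-0.0164,"dy":0.1,"dz":0,"turn":0.69,"grip":0.3},
    {"dx":-0.0164,"dy":0.15,"dz":0,"turn":0.69,"grip":0.3},
    {"dx":-0.0164,"dy":0.2,"dz":0,"turn":0.69,"grip":0.3},
    {"dx":-0.0164,"dy":0.24,"dz":0,"turn":0.69,"grip":0.3},
    {"dx":-0.0164,"dy":0.262,"dz":0,"turn":0.69,"grip":0.3},
    {"dx":-0.0164,"dy":0.262,"dz":-0.02,"turn":0.69,"grip":0.3},
    {"dx":-0.0164,"dy":0.262,"dz":-0.035,"turn":0.69,"grip":0.3},
    {"dx":-0.0164,"dy":0.262,"dz":-0.035,"turn":0.69,"grip":0.3},
    {"dx":-0.0164,"dy":0.262,"dz":-0.035,"turn":0.69,"grip":0.3}
  ]
}}

```text
t: 11.55
tool_pos: [0.5682, 0.012, 0.1295]
orientation: [-180.0, -0.1, 170.5]
force: [-0.7, 0.7, -2.7]
opening: 0.064
grasp_force: 69.1
```

Run:
```python
from h import *
im=snap("side","s4"); t=snap("top","t4")
s=sense();p=s["tool_pos"];print(s["t"],p,s["orientation"],s["opening"])
for n,I in(("side",im),("top",t)):
    q=np.array([.57,.0115,.117]); px=proj(n,q)[0]; m=yellow(I,px,26); print(px,m.sum())
    for z in ([p[2]-.0155],):
      f,e=fit([(n,m)],[box(.066,.066,0,.01)],[.5704,.0115,-.165]+z); print(n,f.round(4),round(e,4))
a=im[130:230,230:370];b=t[140:240,250:390]
cv2.imwrite("pics/p4.png",cv2.cvtColor(cv2.resize(np.vstack([a,b]),(420,600),interpolation=cv2.INTER_CUBIC),cv2.COLOR_RGB2BGR))
```

```text
11.65 [0.56904303 0.01193864 0.13039854] [1.79994397e+02 5.33746725e-02 1.70523281e+02] 0.06389595293342855
[293.27858466 190.83625171] 288
side [ 0.59   -0.0754 -1.174   0.0458] 0.2715Traceback (most recent call last):
  File "<stdin>", line 5, in <module>
  File "h.py", line 56, in yellow
    return hull(m&w)
  File "h.py", line 52, in hull
    c=max(c,key=cv2.contourArea); o=np.zeros_like(m); cv2.drawContours(o,[c],-1,1,-1); return o>0
ValueError: max() iterable argument is empty
```

Run:
```python
from h import *
im=cv2.imread("pics/s4.png")
a=cv2.resize(im[140:240,235:355],(720,600),interpolation=cv2.INTER_CUBIC)
# predicted outlines: plate if centred on the tool, shaft
for c,P,p in(((0,0,255),box(.066,.066,0,.01),[.5690,.0119,-.165,.1149]),((0,255,0),box(.018,.018,.045,.105),[.5704,.0115,-.165])):
    q=cv2.convexHull(((proj("side",pose(P,p))-[235,140]+.5)*6).astype(np.int32)); cv2.polylines(a,[q],True,c,1)
cv2.imwrite("pics/p4.png",a); s=sense(); print(s["tool_pos"])
```

```text
[0.56904303 0.01193864 0.13039854]
```

View pics/p4.png

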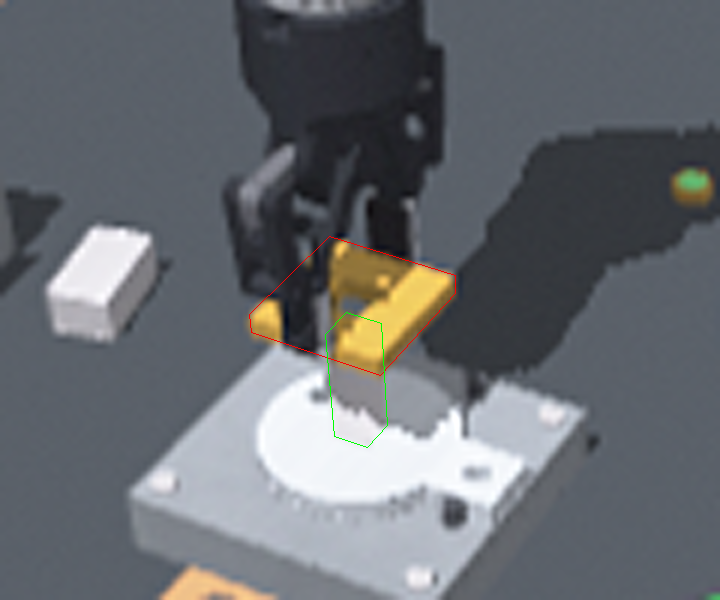

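{"method": "drive_tool", "body": {
  "rows": [
    {"dx":0.0012,"dy":-0.0004,"dz":-0.004,"turn":0,"grip":0.3},
    {"dx":0.0012,"dy":-0.0004,"dz":-0.008,"turn":0,"grip":0.3},
    {"dx":0.0012,"dy":-0.0004,"dz":-0.011,"turn":0,"grip":0.3},
    {"dx":0.0012,"dy":-0.0004,"dz":-0.014,"turn":0,"grip":0.3},
    {"dx":0.0012,"dy":-0.0004,"dz":-0.017,"turn":0,"grip":0.3},
    {"dx":0.0012,"dy":-0.0004,"dz":-0.02,"turn":0,"grip":0.3},
    {"dx":0.0012,"dy":-0.0004,"dz":-0.02,"turn":0,"grip":0.3}
  ]
}}

```text
t: 12.35
tool_pos: [0.5695, 0.0119, 0.1093]
orientation: [-180.0, -0.1, 170.6]
force: [-1.0, 0.2, -3.2]
opening: 0.0639
grasp_force: 69.1
```

{"method": "drive_tool", "body": {
  "rows": [
    {"dx":0,"dy":0,"dz":-0.01,"turn":0,"grip":0.3},
    {"dx":0,"dy":0,"dz":-0.02,"turn":0,"grip":0.3},
    {"dx":0,"dy":0,"dz":-0.03,"turn":0,"grip":0.3},
    {"dx":0,"dy":0,"dz":-0.04,"turn":0,"grip":0.3},
    {"dx":0,"dy":0,"dz":-0.045,"turn":0,"grip":0.3},
    {"dx":0,"dy":0,"dz":-0.045,"turn":0,"grip":0.3},
    {"dx":0,"dy":0,"dz":-0.045,"turn":0,"grip":0.3}
  ]
}}

```text
t: 13.05
tool_pos: [0.5699, 0.0118, 0.0647]
orientation: [-180.0, 0.0, 170.6]
force: [0.3, -0.2, -3.8]
opening: 0.0639
grasp_force: 69.1
```

{"method": "drive_tool", "body": {
  "rows": [
    {"dx":0,"dy":0,"dz":-0.003,"turn":0,"grip":0.3},
    {"dx":0,"dy":0,"dz":-0.003,"turn":0,"grip":0.3},
    {"dx":0,"dy":0,"dz":-0.003,"turn":0,"grip":1},
    {"dx":0,"dy":0,"dz":-0.003,"turn":0,"grip":1},
    {"dx":0,"dy":0,"dz":-0.003,"turn":0,"grip":1},
    {"dx":0,"dy":0,"dz":0.03,"turn":0,"grip":1},
    {"dx":0,"dy":0,"dz":0.08,"turn":0,"grip":1},
    {"dx":0,"dy":0,"dz":0.13,"turn":0,"grip":1},
    {"dx":-0.05,"dy":-0.05,"dz":0.13,"turn":0,"grip":1},
    {"dx":-0.1,"dy":-0.1,"dz":0.13,"turn":0,"grip":1}
  ]
}}

```text
t: 14.05
tool_pos: [0.5003, -0.0588, 0.1969]
orientation: [180.0, 0.3, 170.7]
force: [-1.2, -1.5, 0.6]
opening: 0.0856
grasp_force: 0.0
```

```bash
cat > chk.py <<'E'
from h import *
import sys
im=snap("side"); s=sense(); print(s["t"],s["tool_pos"].round(4),s["orientation"][2])
for nm,px,w,p0 in(("B",(364,191),.05,[.4179,-.1866,.2016]),("C",(377,163),.042,[.4131,-.3578,.7467])):
    if nm in sys.argv[1:]:
        f,e=fit([("side",yellow(im,px))],[box(w,w,0,.01)],p0); print(nm,f.round(4),round(e,4))
if "H" in sys.argv:
    for q in finder.silhouettes("side","handle")[:3]:
        f,e=fit([("side",q["mask"])],HANDLE,[.4076,.186,-1.0795]); print("H",q["pixel"],f.round(4),round(e,4))
z=float(sys.argv[1]);w=float(sys.argv[2]); px=proj("side",[.5704,.0115,z])[0]
f,e=fit([("side",yellow(im,px,26)|0)],[box(w,w,0,.01)],[.5704,.0115,-.165,z]); print("placed",f.round(4),round(e,4))
cv2.imwrite("pics/chk.png",cv2.resize(cv2.cvtColor(im[130:280,220:440],cv2.COLOR_RGB2BGR),(792,540),interpolation=cv2.INTER_CUBIC))
E
python3 chk.py .045 .066 B C H
```

```text
14.1 [ 0.4906 -0.0668  0.1956] 170.12927294251756
B [ 0.4182 -0.1871  0.2296] 0.0051
C [ 0.4132 -0.3567  0.7395] 0.0046
H [333.9, 280.2] [ 0.4083  0.1859 -1.1324] 0.0343
placed [ 0.572   0.0113 -0.1254  0.0432] 0.3019
```

View pics/chk.png

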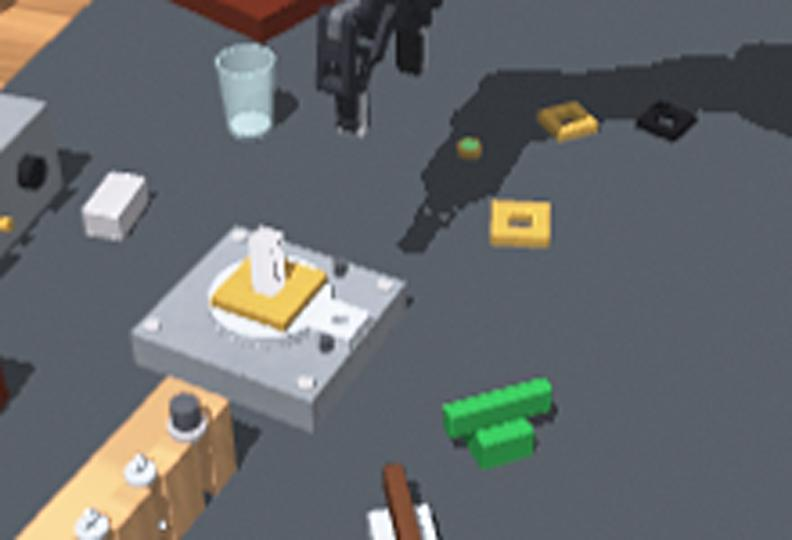

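{"method": "drive_tool", "body": {
  "rows": [
    {"dx":-0.0526,"dy":-0.0977,"dz":0,"turn":0.391,"grip":1},
    {"dx":-0.0526,"dy":-0.0977,"dz":0,"turn":0.391,"grip":1},
    {"dx":-0.0526,"dy":-0.0977,"dz":0,"turn":0.391,"grip":1},
    {"dx":-0.0526,"dy":-0.0977,"dz":-0.05,"turn":0.391,"grip":1},
    {"dx":-0.0526,"dy":-0.0977,"dz":-0.1,"turn":0.391,"grip":1},
    {"dx":-0.0526,"dy":-0.0977,"dz":-0.125,"turn":0.391,"grip":1},
    {"dx":-0.0526,"dy":-0.0977,"dz":-0.125,"turn":0.391,"grip":1},
    {"dx":-0.0526,"dy":-0.0977,"dz":-0.125,"turn":0.391,"grip":1},
    {"dx":-0.0526,"dy":-0.0977,"dz":-0.125,"turn":0.391,"grip":1}
  ]
}}

```text
t: 15.05
tool_pos: [0.4478, -0.1569, 0.0713]
orientation: [-179.9, 0.1, -167.0]
force: [0.9, -1.0, 0.0]
opening: 0.0855
grasp_force: 0.0
```

```bash
python3 chk.py .045 .066 B C H | grep -v placed
```

```text
15.1 [ 0.4478 -0.1569  0.0715] -167.03707619970092
B [ 0.4181 -0.1868  0.2333] 0.0045
C [ 0.4135 -0.357   0.7473] 0.0042
H [361.5, 246.8] [ 0.4196  0.198  -1.1995] 0.9012
H [332.0, 281.2] [ 0.4072  0.1867 -1.0866] 0.0047
```

{"method": "drive_tool", "body": {
  "rows": [
    {"dx":-0.0304,"dy":-0.0288,"dz":0,"turn":0,"grip":1},
    {"dx":-0.0304,"dy":-0.0288,"dz":0,"turn":0,"grip":1},
    {"dx":-0.0304,"dy":-0.0288,"dz":-0.03,"turn":0,"grip":1},
    {"dx":-0.0304,"dy":-0.0288,"dz":-0.052,"turn":0,"grip":1},
    {"dx":-0.0304,"dy":-0.0288,"dz":-0.052,"turn":0,"grip":1},
    {"dx":-0.0304,"dy":-0.0288,"dz":-0.052,"turn":0,"grip":1},
    {"dx":-0.0304,"dy":-0.0288,"dz":-0.052,"turn":0,"grip":1}
  ]
}}

```text
t: 15.85
tool_pos: [0.4162, -0.1858, 0.0178]
orientation: [-180.0, 0.0, -167.0]
force: [0.5, 0.6, 0.5]
opening: 0.0854
grasp_force: 0.0
```

{"method": "drive_tool", "body": {
  "rows": [
    {"dx":0.001,"dy":0.0,"dz":0.001,"turn":0,"grip":0.4},
    {"dx":0.001,"dy":0.0,"dz":0.001,"turn":0,"grip":0.2},
    {"dx":0.001,"dy":0.0,"dz":0.001,"turn":0,"grip":0.2},
    {"dx":0.001,"dy":0.0,"dz":0.001,"turn":0,"grip":0.2},
    {"dx":0.001,"dy":0.0,"dz":0.001,"turn":0,"grip":0.2},
    {"dx":0.001,"dy":0.0,"dz":0.03,"turn":0,"grip":0.2},
    {"dx":0.001,"dy":0.0,"dz":0.08,"turn":0,"grip":0.2},
    {"dx":0.001,"dy":0.0,"dz":0.13,"turn":0,"grip":0.2},
    {"dx":0.001,"dy":0.0,"dz":0.15,"turn":0,"grip":0.2}
  ]
}}

```text
t: 16.75
tool_pos: [0.4185, -0.1853, 0.1718]
orientation: [-179.8, 0.2, -167.0]
force: [1.1, -0.8, -2.2]
opening: 0.0479
grasp_force: 64.0
```

{"method": "drive_tool", "body": {
  "rows": [
    {"dx":0.033,"dy":0.04,"dz":0,"turn":-0.391,"grip":0.2},
    {"dx":0.06,"dy":0.08,"dz":0,"turn":-0.391,"grip":0.2},
    {"dx":0.09,"dy":0.12,"dz":0,"turn":-0.391,"grip":0.2},
    {"dx":0.12,"dy":0.16,"dz":0,"turn":-0.391,"grip":0.2},
    {"dx":0.145,"dy":0.187,"dz":0,"turn":-0.391,"grip":0.2},
    {"dx":0.1532,"dy":0.1973,"dz":0,"turn":-0.391,"grip":0.2},
    {"dx":0.1532,"dy":0.1973,"dz":-0.02,"turn":-0.391,"grip":0.2},
    {"dx":0.1532,"dy":0.1973,"dz":-0.035,"turn":-0.391,"grip":0.2},
    {"dx":0.1532,"dy":0.1973,"dz":-0.035,"turn":-0.391,"grip":0.2},
    {"dx":0.1532,"dy":0.1973,"dz":-0.035,"turn":-0.391,"grip":0.2}
  ]
}}

```text
t: 17.75
tool_pos: [0.5697, 0.0115, 0.1329]
orientation: [-180.0, -0.1, 170.5]
force: [0.4, -0.0, -1.5]
opening: 0.0476
grasp_force: 63.9
```

```bash
cat > ov.py <<'E'
from h import *
import sys
w,off=float(sys.argv[1]),float(sys.argv[2])
im=cv2.cvtColor(snap("side"),cv2.COLOR_RGB2BGR); s=sense(); t=s["tool_pos"]; print(s["t"],t.round(4),s["orientation"].round(2))
a=cv2.resize(im[140:240,235:355],(720,600),interpolation=cv2.INTER_CUBIC)
for c,P,p in(((0,0,255),box(w,w,0,.01),[t[0],t[1],-.165,t[2]-off]),((0,0,255),box(.02,.02,.01,.01),[t[0],t[1],-.165,t[2]-off]),((0,255,0),box(.018,.018,.045,.105),[.5704,.0115,-.165])):
    q=cv2.convexHull(((proj("side",pose(P,p))-[235,140]+.5)*6).astype(np.int32)); cv2.polylines(a,[q],True,c,1)
cv2.imwrite("pics/ov.png",a)
E
python3 ov.py .05 .018
```

```text
17.8 [0.5703 0.0116 0.1335] [-1.7999e+02  2.0000e-02  1.7053e+02]
```

View pics/ov.png

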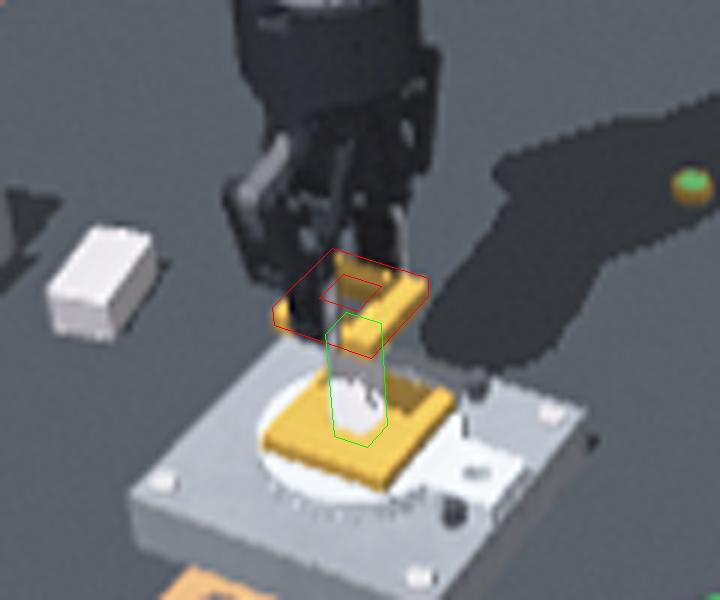

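{"method": "drive_tool", "body": {
  "rows": [
    {"dx":-0.0003,"dy":0,"dz":-0.006,"turn":0,"grip":0.2},
    {"dx":-0.0003,"dy":0,"dz":-0.01,"turn":0,"grip":0.2},
    {"dx":-0.0003,"dy":0,"dz":-0.014,"turn":0,"grip":0.2},
    {"dx":-0.0003,"dy":0,"dz":-0.018,"turn":0,"grip":0.2},
    {"dx":-0.0003,"dy":0,"dz":-0.022,"turn":0,"grip":0.2},
    {"dx":-0.0003,"dy":0,"dz":-0.024,"turn":0,"grip":0.2},
    {"dx":-0.0003,"dy":0,"dz":-0.024,"turn":0,"grip":0.2}
  ]
}}

```text
t: 18.5
tool_pos: [0.5697, 0.012, 0.1084]
orientation: [-180.0, -0.0, 170.6]
force: [-0.6, 0.3, -1.4]
opening: 0.0476
grasp_force: 64.0
```

{"method": "drive_tool", "body": {
  "rows": [
    {"dx":0,"dy":0,"dz":-0.01,"turn":0,"grip":0.2},
    {"dx":0,"dy":0,"dz":-0.02,"turn":0,"grip":0.2},
    {"dx":0,"dy":0,"dz":-0.03,"turn":0,"grip":0.2},
    {"dx":0,"dy":0,"dz":-0.034,"turn":0,"grip":0.2},
    {"dx":0,"dy":0,"dz":-0.034,"turn":0,"grip":0.2},
    {"dx":0,"dy":0,"dz":-0.034,"turn":0,"grip":0.8},
    {"dx":0,"dy":0,"dz":-0.034,"turn":0,"grip":0.8},
    {"dx":0,"dy":0,"dz":-0.034,"turn":0,"grip":0.8},
    {"dx":0,"dy":0,"dz":0.01,"turn":0,"grip":0.8},
    {"dx":0,"dy":0,"dz":0.06,"turn":0,"grip":0.8}
  ]
}}

```text
t: 19.5
tool_pos: [0.5684, 0.0119, 0.1678]
orientation: [-180.0, -0.3, 170.6]
force: [1.2, -0.2, 0.1]
opening: 0.0681
grasp_force: 0.0
```

{"method": "drive_tool", "body": {
  "rows": [
    {"dx":0,"dy":0,"dz":0.02,"turn":0,"grip":1},
    {"dx":-0.158,"dy":-0.368,"dz":0.02,"turn":-0.657,"grip":1},
    {"dx":-0.158,"dy":-0.368,"dz":0.02,"turn":-0.657,"grip":1},
    {"dx":-0.158,"dy":-0.368,"dz":0.02,"turn":-0.657,"grip":1},
    {"dx":-0.158,"dy":-0.368,"dz":0.02,"turn":-0.657,"grip":1},
    {"dx":-0.158,"dy":-0.368,"dz":0.02,"turn":-0.657,"grip":1},
    {"dx":-0.158,"dy":-0.368,"dz":0.02,"turn":-0.657,"grip":1},
    {"dx":-0.158,"dy":-0.368,"dz":0.02,"turn":-0.657,"grip":1},
    {"dx":-0.158,"dy":-0.368,"dz":0.02,"turn":-0.657,"grip":1},
    {"dx":-0.158,"dy":-0.368,"dz":0.02,"turn":-0.657,"grip":1}
  ]
}}

```text
t: 20.5
tool_pos: [0.4068, -0.3644, 0.1882]
orientation: [-179.7, 0.1, 132.2]
force: [0.7, 1.4, -0.5]
opening: 0.0854
grasp_force: 0.0
```

```bash
python3 chk.py .055 .05 C H
python3 - <<'E'
from h import *
im=cv2.imread("pics/chk.png")
cv2.imwrite("pics/chk2.png",im[:360,:700])
E
```

```text
20.55 [ 0.4092 -0.3603  0.1883] 132.42955009491268
C [ 0.4128 -0.3579  0.7195] 0.0069
H [360.7, 249.8] [ 0.4156  0.194  -1.1195] 0.9019
H [240.9, 281.5] [ 0.4076  0.186  -1.0795] 0.9314
placed [ 0.5687  0.0215 -0.0909  0.0476] 0.2272
```

View pics/chk2.png

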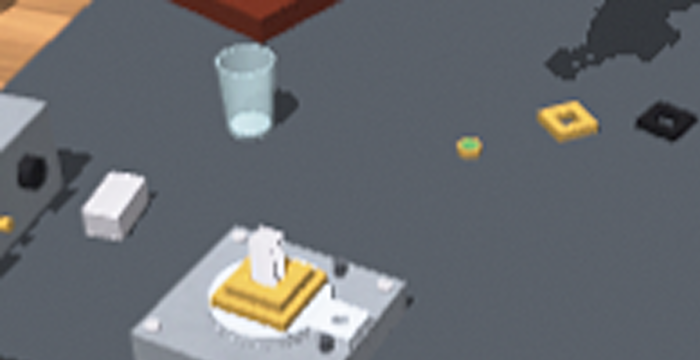

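{"method": "drive_tool", "body": {
  "rows": [
    {"dx":0,"dy":0,"dz":-0.05,"turn":0,"grip":0.85},
    {"dx":0,"dy":0,"dz":-0.1,"turn":0,"grip":0.85},
    {"dx":0,"dy":0,"dz":-0.14,"turn":0,"grip":0.85},
    {"dx":0,"dy":0,"dz":-0.14,"turn":0,"grip":0.85},
    {"dx":0,"dy":0,"dz":-0.14,"turn":0,"grip":0.85},
    {"dx":0,"dy":0,"dz":-0.14,"turn":0,"grip":0.85},
    {"dx":0,"dy":0,"dz":-0.14,"turn":0,"grip":0.85}
  ]
}}

```text
t: 21.3
tool_pos: [0.4136, -0.3568, 0.0512]
orientation: [179.9, 0.2, 132.9]
force: [0.2, -0.6, 0.8]
opening: 0.0726
grasp_force: 0.0
```

{"method": "drive_tool", "body": {
  "rows": [
    {"dx":-0.0005,"dy":0,"dz":-0.02,"turn":0,"grip":0.85},
    {"dx":-0.0005,"dy":0,"dz":-0.03,"turn":0,"grip":0.85},
    {"dx":-0.0005,"dy":0,"dz":-0.03,"turn":0,"grip":0.85},
    {"dx":-0.0005,"dy":0,"dz":-0.03,"turn":0,"grip":0.85},
    {"dx":-0.0005,"dy":0,"dz":-0.03,"turn":0,"grip":0.85}
  ]
}}

```text
t: 21.8
tool_pos: [0.4119, -0.3563, 0.0195]
orientation: [180.0, 0.1, 132.9]
force: [0.1, 0.6, 0.7]
opening: 0.0726
grasp_force: 0.0
```

{"method": "drive_tool", "body": {
  "rows": [
    {"dx":0,"dy":0.0,"dz":0.001,"turn":0,"grip":0.3},
    {"dx":0,"dy":0.0,"dz":0.001,"turn":0,"grip":0.1},
    {"dx":0,"dy":0.0,"dz":0.001,"turn":0,"grip":0.1},
    {"dx":0,"dy":0.0,"dz":0.001,"turn":0,"grip":0.1},
    {"dx":0,"dy":0.0,"dz":0.001,"turn":0,"grip":0.1},
    {"dx":0,"dy":0.0,"dz":0.03,"turn":0,"grip":0.1},
    {"dx":0,"dy":0.0,"dz":0.08,"turn":0,"grip":0.1},
    {"dx":0,"dy":0.0,"dz":0.13,"turn":0,"grip":0.1},
    {"dx":0,"dy":0.0,"dz":0.15,"turn":0,"grip":0.1}
  ]
}}

```text
t: 22.7
tool_pos: [0.4132, -0.3571, 0.1732]
orientation: [179.9, 0.4, 132.9]
force: [0.6, -0.5, -1.6]
opening: 0.0398
grasp_force: 61.5
```

{"method": "drive_tool", "body": {
  "rows": [
    {"dx":0.02,"dy":0.045,"dz":0,"turn":0.657,"grip":0.1},
    {"dx":0.04,"dy":0.09,"dz":0,"turn":0.657,"grip":0.1},
    {"dx":0.06,"dy":0.135,"dz":0,"turn":0.657,"grip":0.1},
    {"dx":0.08,"dy":0.18,"dz":0,"turn":0.657,"grip":0.1},
    {"dx":0.1,"dy":0.225,"dz":0,"turn":0.657,"grip":0.1},
    {"dx":0.12,"dy":0.27,"dz":0,"turn":0.657,"grip":0.1},
    {"dx":0.14,"dy":0.315,"dz":0,"turn":0.657,"grip":0.1},
    {"dx":0.158,"dy":0.355,"dz":0,"turn":0.657,"grip":0.1},
    {"dx":0.1583,"dy":0.368,"dz":0,"turn":0.657,"grip":0.1},
    {"dx":0.1583,"dy":0.368,"dz":-0.02,"turn":0.657,"grip":0.1}
  ]
}}

```text
t: 23.7
tool_pos: [0.5717, 0.0164, 0.1508]
orientation: [179.8, 0.3, 170.9]
force: [0.7, -0.5, -0.9]
opening: 0.0399
grasp_force: 61.5
```

{"method": "drive_tool", "body": {
  "rows": [
    {"dx":0,"dy":0,"dz":-0.01,"turn":0,"grip":0.1},
    {"dx":0,"dy":0,"dz":-0.015,"turn":0,"grip":0.1},
    {"dx":0,"dy":0,"dz":-0.015,"turn":0,"grip":0.1},
    {"dx":0,"dy":0,"dz":-0.015,"turn":0,"grip":0.1},
    {"dx":0,"dy":0,"dz":-0.015,"turn":0,"grip":0.1}
  ]
}}

```text
t: 24.2
tool_pos: [0.5702, 0.0116, 0.1344]
orientation: [180.0, 0.1, 170.5]
force: [-0.2, 0.1, -0.6]
opening: 0.0399
grasp_force: 61.5
```

```bash
python3 ov.py .042 .020
```

```text
24.25 [0.5701 0.0117 0.1344] [1.7999e+02 6.0000e-02 1.7052e+02]
```

View pics/ov.png

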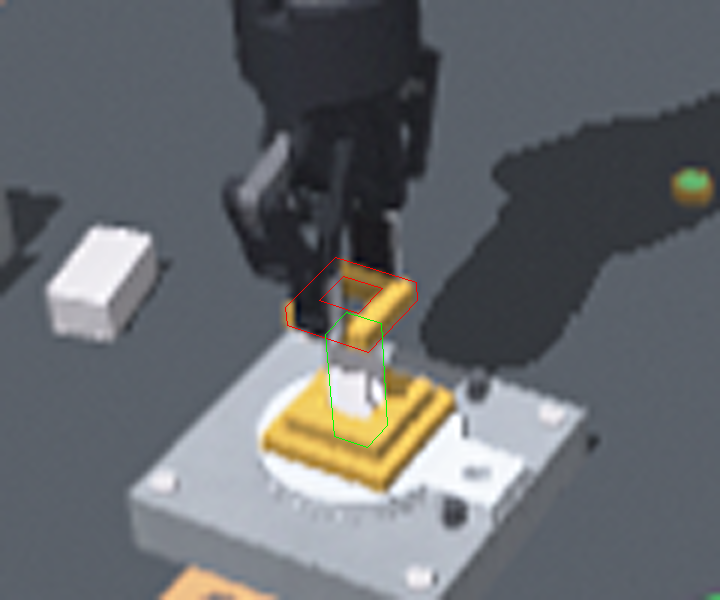

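The held 42 mm plate lines up with its predicted outline above the shaft, so I lower it.

{"method": "drive_tool", "body": {
  "rows": [
    {"dx":0,"dy":0,"dz":-0.006,"turn":0,"grip":0.1},
    {"dx":0,"dy":0,"dz":-0.01,"turn":0,"grip":0.1},
    {"dx":0,"dy":0,"dz":-0.014,"turn":0,"grip":0.1},
    {"dx":0,"dy":0,"dz":-0.018,"turn":0,"grip":0.1},
    {"dx":0,"dy":0,"dz":-0.022,"turn":0,"grip":0.1},
    {"dx":0,"dy":0,"dz":-0.024,"turn":0,"grip":0.1},
    {"dx":0,"dy":0,"dz":-0.024,"turn":0,"grip":0.1}
  ]
}}

```text
t: 24.95
tool_pos: [0.5696, 0.012, 0.1094]
orientation: [-180.0, -0.0, 170.6]
force: [-0.1, -0.7, -1.0]
opening: 0.04
grasp_force: 61.5
```

{"method": "drive_tool", "body": {
  "rows": [
    {"dx":0,"dy":0,"dz":-0.01,"turn":0,"grip":0.1},
    {"dx":0,"dy":0,"dz":-0.018,"turn":0,"grip":0.1},
    {"dx":0,"dy":0,"dz":-0.0235,"turn":0,"grip":0.1},
    {"dx":0,"dy":0,"dz":-0.0235,"turn":0,"grip":0.1},
    {"dx":0,"dy":0,"dz":-0.0235,"turn":0,"grip":0.7},
    {"dx":0,"dy":0,"dz":-0.0235,"turn":0,"grip":0.7},
    {"dx":0,"dy":0,"dz":-0.0235,"turn":0,"grip":0.7},
    {"dx":0,"dy":0,"dz":0.02,"turn":0,"grip":0.7},
    {"dx":0,"dy":0,"dz":0.07,"turn":0,"grip":0.7},
    {"dx":0,"dy":0,"dz":0.1,"turn":0,"grip":0.7}
  ]
}}

```text
t: 25.95
tool_pos: [0.5709, 0.0125, 0.213]
orientation: [179.9, 0.2, 170.6]
force: [0.5, 0.6, -0.2]
opening: 0.06
grasp_force: 0.0
```

{"method": "drive_tool", "body": {
  "rows": [
    {"dx":-0.03,"dy":0.03,"dz":0,"turn":-0.15,"grip":0.7},
    {"dx":-0.16,"dy":0.17,"dz":0,"turn":-0.912,"grip":0.7},
    {"dx":-0.16,"dy":0.17,"dz":0,"turn":-0.912,"grip":0.7},
    {"dx":-0.16,"dy":0.17,"dz":0,"turn":-0.912,"grip":0.7},
    {"dx":-0.16,"dy":0.17,"dz":0,"turn":-0.912,"grip":0.7},
    {"dx":-0.16,"dy":0.17,"dz":0,"turn":-0.912,"grip":0.7},
    {"dx":-0.16,"dy":0.17,"dz":0,"turn":-0.912,"grip":0.7},
    {"dx":-0.16,"dy":0.17,"dz":0,"turn":-0.912,"grip":0.7},
    {"dx":-0.16,"dy":0.17,"dz":0,"turn":-0.912,"grip":0.7}
  ]
}}

```text
t: 26.85
tool_pos: [0.4105, 0.1812, 0.2097]
orientation: [180.0, 0.0, 118.3]
force: [0.0, 0.2, 0.2]
opening: 0.0598
grasp_force: 0.0
```

```bash
cat > hd.py <<'E'
from h import *
im=snap("side"); s=sense(); print(s["t"],s["tool_pos"].round(4),s["orientation"].round(2),s["joint_pos"].round(0))
for q in finder.silhouettes("side","handle")[:3]:
    f,e=fit([("side",q["mask"])],HANDLE,[.4076,.186,-1.0795]); print("H",q["pixel"],f.round(4),round(e,4))
a=cv2.resize(cv2.cvtColor(im[150:310,220:420],cv2.COLOR_RGB2BGR),(750,600),interpolation=cv2.INTER_CUBIC); cv2.imwrite("pics/hd.png",a)
E
python3 hd.py
```

```text
26.9 [0.4104 0.1811 0.2097] [-180.      0.    118.29] [-14.  24. -18. 120.  12.  37. -12.]
H [333.2, 280.3] [ 0.4072  0.1853 -1.0745] 0.0122
H [358.8, 246.1] [ 0.4156  0.194  -1.1195] 0.9026
```

View pics/hd.png

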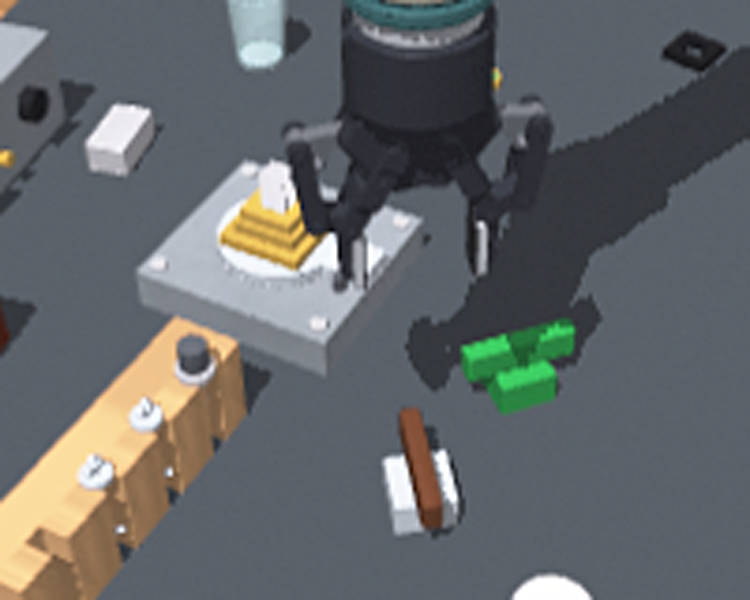

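{"method": "drive_tool", "body": {
  "rows": [
    {"dx":-0.003,"dy":0.0043,"dz":-0.05,"turn":0,"grip":0.7},
    {"dx":-0.003,"dy":0.0043,"dz":-0.1,"turn":0,"grip":0.7},
    {"dx":-0.003,"dy":0.0043,"dz":-0.14,"turn":0,"grip":0.6},
    {"dx":-0.003,"dy":0.0043,"dz":-0.161,"turn":0,"grip":0.6},
    {"dx":-0.003,"dy":0.0043,"dz":-0.161,"turn":0,"grip":0.6},
    {"dx":-0.003,"dy":0.0043,"dz":-0.161,"turn":0,"grip":0.6},
    {"dx":-0.003,"dy":0.0043,"dz":-0.161,"turn":0,"grip":0.6}
  ]
}}

```text
t: 27.65
tool_pos: [0.408, 0.1867, 0.05]
orientation: [179.8, -0.0, 118.3]
force: [0.1, -0.5, -0.4]
opening: 0.0515
grasp_force: 0.0
```

{"method": "drive_tool", "body": {
  "rows": [
    {"dx":-0.0005,"dy":-0.001,"dz":-0.001,"turn":0,"grip":0.6},
    {"dx":-0.0005,"dy":-0.001,"dz":-0.001,"turn":0,"grip":0.3},
    {"dx":-0.0005,"dy":-0.001,"dz":-0.001,"turn":0,"grip":0},
    {"dx":-0.0005,"dy":-0.001,"dz":-0.001,"turn":0,"grip":0},
    {"dx":-0.0005,"dy":-0.001,"dz":-0.001,"turn":0,"grip":0},
    {"dx":-0.0005,"dy":-0.001,"dz":-0.001,"turn":0,"grip":0},
    {"dx":-0.0005,"dy":-0.001,"dz":-0.001,"turn":0,"grip":0}
  ]
}}

```text
t: 28.35
tool_pos: [0.4069, 0.1855, 0.0488]
orientation: [179.9, 0.0, 118.3]
force: [-1.2, -0.7, 8.5]
opening: 0.0123
grasp_force: 59.1
```

```bash
python3 -c "
from h import *
for i in range(4):
    s=sense(); print(s['tool_pos'].round(4),s['force'].round(1)); snap('side')"
```

```text
[0.4069 0.1855 0.0488] [-1.2 -0.7  8.5]
[0.4069 0.1855 0.0488] [-0.6 -0.5  7.8]
[0.4069 0.1855 0.0488] [-0.7 -1.2  8.1]
[0.4069 0.1855 0.0488] [ 0.4 -1.   7.6]
```

{"method": "drive_tool", "body": {
  "rows": [
    {"dx":0,"dy":0,"dz":0.03,"turn":0,"grip":0},
    {"dx":0,"dy":0,"dz":0.07,"turn":0,"grip":0},
    {"dx":0,"dy":0,"dz":0.11,"turn":0,"grip":0},
    {"dx":0.03,"dy":-0.03,"dz":0.14,"turn":0.14,"grip":0},
    {"dx":0.06,"dy":-0.06,"dz":0.14,"turn":0.28,"grip":0},
    {"dx":0.09,"dy":-0.09,"dz":0.14,"turn":0.42,"grip":0},
    {"dx":0.12,"dy":-0.13,"dz":0.14,"turn":0.56,"grip":0},
    {"dx":0.15,"dy":-0.16,"dz":0.14,"turn":0.7,"grip":0},
    {"dx":0.1633,"dy":-0.174,"dz":0.14,"turn":0.84,"grip":0},
    {"dx":0.1633,"dy":-0.174,"dz":0.14,"turn":0.912,"grip":0}
  ]
}}

```text
t: 29.55
tool_pos: [0.5714, 0.007, 0.1872]
orientation: [-180.0, 0.0, 170.4]
force: [-0.9, 0.1, -1.5]
opening: 0.0126
grasp_force: 59.0
```

{"method": "drive_tool", "body": {
  "rows": [
    {"dx":0,"dy":0,"dz":-0.015,"turn":0,"grip":0},
    {"dx":0,"dy":0,"dz":-0.022,"turn":0,"grip":0},
    {"dx":0,"dy":0,"dz":-0.022,"turn":0,"grip":0},
    {"dx":0,"dy":0,"dz":-0.022,"turn":0,"grip":0},
    {"dx":0,"dy":0,"dz":-0.022,"turn":0,"grip":0},
    {"dx":0,"dy":0,"dz":-0.022,"turn":0,"grip":0}
  ]
}}

```text
t: 30.15
tool_pos: [0.5698, 0.0116, 0.1662]
orientation: [180.0, 0.0, 170.6]
force: [-0.2, -0.3, -1.1]
opening: 0.0126
grasp_force: 59.0
```

Run:
```python
from h import *
im=cv2.cvtColor(snap("side"),cv2.COLOR_RGB2BGR); s=sense(); t=s["tool_pos"]; print(s["t"],t.round(4),s["orientation"].round(2))
a=cv2.resize(im[130:230,235:355],(720,600),interpolation=cv2.INTER_CUBIC)
h=[t[0],t[1],-.165,t[2]-.0488]
for c,P,p in(((0,0,255),HANDLE[0],h),((0,0,255),HANDLE[1],h),((0,255,0),box(.018,.018,.045,.105),[.5704,.0115,-.165])):
    q=cv2.convexHull(((proj("side",pose(P,p))-[235,130]+.5)*6).astype(np.int32)); cv2.polylines(a,[q],True,c,1)
cv2.imwrite("pics/ov2.png",a)
```

```text
30.2 [0.5698 0.0115 0.1662] [1.8000e+02 4.0000e-02 1.7057e+02]
```

View pics/ov2.png

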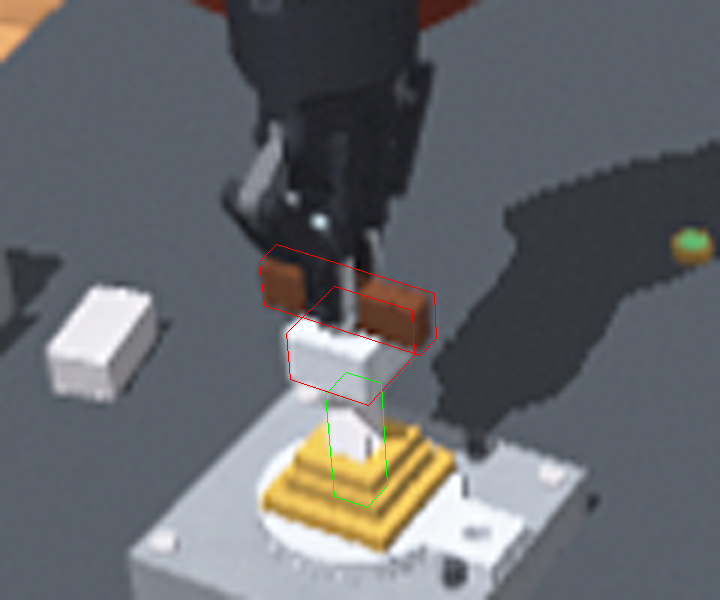

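{"method": "drive_tool", "body": {
  "rows": [
    {"dx":0.0004,"dy":0,"dz":-0.005,"turn":0,"grip":0},
    {"dx":0.0004,"dy":0,"dz":-0.009,"turn":0,"grip":0},
    {"dx":0.0004,"dy":0,"dz":-0.012,"turn":0,"grip":0},
    {"dx":0.0004,"dy":0,"dz":-0.015,"turn":0,"grip":0},
    {"dx":0.0004,"dy":0,"dz":-0.018,"turn":0,"grip":0},
    {"dx":0.0004,"dy":0,"dz":-0.02,"turn":0,"grip":0},
    {"dx":0.0004,"dy":0,"dz":-0.02,"turn":0,"grip":0}
  ]
}}

```text
t: 30.9
tool_pos: [0.5698, 0.0112, 0.1455]
orientation: [-180.0, -0.0, 170.6]
force: [-0.1, 0.2, -1.3]
opening: 0.0125
grasp_force: 59.0
```

Foot at 0.0967, on the shaft with no contact force. Now the rest of the way home.

{"method": "drive_tool", "body": {
  "rows": [
    {"dx":0.0004,"dy":0,"dz":-0.004,"turn":0,"grip":0},
    {"dx":0.0004,"dy":0,"dz":-0.007,"turn":0,"grip":0},
    {"dx":0.0004,"dy":0,"dz":-0.0095,"turn":0,"grip":0},
    {"dx":0.0004,"dy":0,"dz":-0.0105,"turn":0,"grip":0},
    {"dx":0.0004,"dy":0,"dz":-0.0105,"turn":0,"grip":0},
    {"dx":0.0004,"dy":0,"dz":-0.0105,"turn":0,"grip":0}
  ]
}}

```text
t: 31.5
tool_pos: [0.5703, 0.0112, 0.1358]
orientation: [-180.0, 0.0, 170.6]
force: [-1.6, -1.0, 5.1]
opening: 0.0127
grasp_force: 59.8
```

{"method": "drive_tool", "body": {
  "rows": [
    {"dx":0,"dy":0,"dz":0,"turn":0.1,"grip":0},
    {"dx":0,"dy":0,"dz":0,"turn":0.2,"grip":0},
    {"dx":0,"dy":0,"dz":0,"turn":0.3,"grip":0},
    {"dx":0,"dy":0,"dz":0,"turn":0.4,"grip":0},
    {"dx":0,"dy":0,"dz":0,"turn":0.5,"grip":0},
    {"dx":0,"dy":0,"dz":0,"turn":0.6,"grip":0},
    {"dx":0,"dy":0,"dz":0,"turn":0.7,"grip":0},
    {"dx":0,"dy":0,"dz":0,"turn":0.78,"grip":0},
    {"dx":0,"dy":0,"dz":0,"turn":0.78,"grip":0},
    {"dx":0,"dy":0,"dz":0,"turn":0.78,"grip":0}
  ]
}}

```text
t: 32.5
tool_pos: [0.57, 0.0118, 0.1358]
orientation: [180.0, -0.0, -144.7]
force: [-3.5, -0.4, 6.6]
opening: 0.0125
grasp_force: 60.1
```

```bash
cat > st.py <<'E'
from h import *
s=sense(); print(s["tool_pos"].round(4),s["orientation"].round(2),s["force"].round(1),s["wrist_torque"].round(2),s["joint_pos"].round(0))
E
python3 st.py
```

```text
[0.57   0.0118 0.1358] [ 179.96   -0.   -144.74] [-3.5 -0.4  6.6] [ 0.03  0.66 -0.02] [ 26.  47. -49. 105.  46.  50.  79.]
```

{"method": "drive_tool", "body": {
  "rows": [
    {"dx":0,"dy":0,"dz":0,"turn":0.03,"grip":0},
    {"dx":0,"dy":0,"dz":0,"turn":0.06,"grip":0},
    {"dx":0,"dy":0,"dz":0,"turn":0.06,"grip":0},
    {"dx":0,"dy":0,"dz":0,"turn":0.06,"grip":0}
  ]
}}

```text
t: 32.9
tool_pos: [0.57, 0.0118, 0.1358]
orientation: [180.0, -0.0, -141.3]
force: [-2.7, 0.5, 6.1]
opening: 0.0125
grasp_force: 60.1
```

```bash
python3 st.py
```

```text
[0.57   0.0118 0.1358] [ 1.7997e+02 -1.0000e-02 -1.4131e+02] [-2.7  0.5  6.1] [ 0.05  0.68 -0.07] [ 26.  47. -50. 105.  46.  51.  82.]
```

{"method": "drive_tool", "body": {
  "rows": [
    {"dx":0,"dy":0,"dz":0,"turn":0.03,"grip":0},
    {"dx":0,"dy":0,"dz":0,"turn":0.05,"grip":0},
    {"dx":0,"dy":0,"dz":0,"turn":0.05,"grip":0}
  ]
}}

```text
t: 33.2
tool_pos: [0.57, 0.0117, 0.1358]
orientation: [180.0, -0.0, -138.4]
force: [-2.5, 0.3, 6.3]
opening: 0.0128
grasp_force: 60.1
```

```bash
python3 st.py
```

```text
[0.57   0.0117 0.1358] [ 1.7996e+02 -1.0000e-02 -1.3843e+02] [-2.5  0.3  6.3] [-0.01  0.71 -0.03] [ 26.  47. -51. 105.  47.  51.  85.]
```

```bash
cat > ear.py <<'E'
from h import *
def prof(im,n,r):
    a=np.arange(-.4,1.3,.05); t=-.165+np.pi+a
    q=np.c_[.5704+r*np.cos(t),.0115+r*np.sin(t),np.full(len(t),.045)]
    g=cv2.cvtColor(im,cv2.COLOR_RGB2GRAY).astype(np.float32); p=proj(n,q).astype(np.float32)
    return cv2.remap(g,p[:,:1],p[:,1:],cv2.INTER_LINEAR)[:,0].round().astype(int)
im0=cv2.cvtColor(cv2.imread("pics/s3.png"),cv2.COLOR_BGR2RGB); im=snap("side","s9")
for r in(.056,.066,.074):
    print(r,"before",prof(im0,"side",r).tolist()); print(r,"now   ",prof(im,"side",r).tolist())
E
python3 ear.py
```

```text
0.056 before [192, 208, 229, 243, 245, 243, 233, 198, 205, 225, 240, 246, 244, 240, 225, 201, 186, 181, 182, 183, 184, 183, 185, 180, 160, 129, 96, 89, 110, 151, 169, 186, 186, 186]
0.056 now    [151, 152, 161, 161, 152, 165, 186, 187, 182, 185, 196, 192, 187, 180, 176, 176, 196, 217, 241, 247, 246, 238, 214, 205, 220, 236, 238, 196, 188, 162, 119, 111, 108, 110]
0.066 before [93, 101, 154, 231, 243, 237, 224, 199, 191, 199, 234, 243, 238, 223, 192, 185, 183, 183, 183, 183, 183, 182, 182, 183, 185, 187, 169, 128, 93, 84, 99, 107, 98, 109]
0.066 now    [100, 109, 133, 149, 137, 154, 184, 191, 192, 192, 193, 193, 191, 187, 180, 176, 172, 186, 227, 245, 247, 240, 222, 205, 215, 236, 246, 193, 132, 93, 70, 62, 59, 64]
0.074 before [62, 98, 184, 211, 235, 243, 243, 242, 242, 242, 242, 243, 230, 201, 186, 184, 184, 184, 184, 185, 184, 184, 184, 184, 185, 187, 169, 144, 127, 106, 96, 90, 92, 90]
0.074 now    [66, 92, 150, 156, 142, 150, 182, 187, 185, 193, 194, 194, 193, 194, 190, 182, 176, 180, 202, 236, 246, 247, 247, 247, 247, 249, 241, 188, 107, 66, 57, 56, 57, 55]
```

{"method": "drive_tool", "body": {
  "rows": [
    {"dx":0,"dy":0,"dz":0,"turn":0.02,"grip":0},
    {"dx":0,"dy":0,"dz":0,"turn":0.04,"grip":0},
    {"dx":0,"dy":0,"dz":0,"turn":0.04,"grip":0},
    {"dx":0,"dy":0,"dz":0,"turn":0.04,"grip":0}
  ]
}}

```text
t: 33.65
tool_pos: [0.57, 0.0118, 0.1358]
orientation: [180.0, -0.0, -136.2]
force: [-2.4, 0.2, 5.4]
opening: 0.0124
grasp_force: 60.1
```

```bash
python3 st.py; python3 ear.py | grep -v before
```

```text
[0.57   0.0118 0.1358] [ 1.7996e+02 -1.0000e-02 -1.3615e+02] [-2.4  0.2  5.4] [ 0.06  0.71 -0.05] [ 27.  48. -51. 105.  47.  52.  86.]
0.056 now    [152, 152, 159, 158, 152, 165, 185, 186, 195, 194, 196, 188, 173, 165, 169, 174, 177, 195, 229, 243, 249, 247, 234, 217, 191, 216, 243, 239, 220, 171, 134, 122, 110, 110]
0.066 now    [100, 109, 134, 150, 137, 154, 185, 192, 192, 192, 194, 193, 193, 191, 186, 178, 174, 177, 194, 229, 244, 246, 238, 212, 212, 224, 228, 183, 144, 127, 89, 60, 57, 66]
0.074 now    [66, 92, 151, 155, 142, 150, 183, 187, 185, 193, 194, 194, 192, 193, 194, 190, 178, 170, 174, 206, 236, 246, 247, 247, 247, 249, 241, 196, 122, 92, 65, 54, 56, 56]
```

{"method": "drive_tool", "body": {
  "rows": [
    {"dx":0,"dy":0,"dz":0.0,"turn":0,"grip":0.15},
    {"dx":0,"dy":0,"dz":0.0,"turn":0,"grip":0.4},
    {"dx":0,"dy":0,"dz":0.0,"turn":0,"grip":0.5},
    {"dx":0,"dy":0,"dz":0.0,"turn":0,"grip":0.5},
    {"dx":0,"dy":0,"dz":0.02,"turn":0,"grip":0.5},
    {"dx":0,"dy":0,"dz":0.06,"turn":0,"grip":0.5},
    {"dx":0,"dy":0,"dz":0.1,"turn":0,"grip":0.5},
    {"dx":0,"dy":0,"dz":0.14,"turn":0,"grip":0.5},
    {"dx":0,"dy":0,"dz":0.14,"turn":0,"grip":0.5},
    {"dx":0,"dy":0,"dz":0.14,"turn":0,"grip":0.5}
  ]
}}

```text
t: 34.7
tool_pos: [0.5708, 0.0111, 0.276]
orientation: [-179.9, 0.1, -136.2]
force: [0.3, -0.8, -0.2]
opening: 0.0428
grasp_force: 0.0
```

{"method": "drive_tool", "body": {
  "rows": [
    {"dx":-0.05,"dy":-0.05,"dz":0.02,"turn":0,"grip":0.5},
    {"dx":-0.1,"dy":-0.1,"dz":0.02,"turn":0,"grip":0.5},
    {"dx":-0.13,"dy":-0.15,"dz":0.02,"turn":0,"grip":0.5},
    {"dx":-0.13,"dy":-0.2,"dz":0.02,"turn":0,"grip":0.5},
    {"dx":-0.13,"dy":-0.2,"dz":0.02,"turn":0,"grip":0.5},
    {"dx":-0.13,"dy":-0.2,"dz":0.02,"turn":0,"grip":0.5}
  ]
}}

```text
t: 35.3
tool_pos: [0.4365, -0.1963, 0.2928]
orientation: [179.8, -0.3, -136.9]
force: [-1.0, 0.0, 0.5]
opening: 0.0426
grasp_force: 0.0
```

```bash
python3 ear.py
python3 - <<'E'
from h import *
im=snap("side"); snap("top")
for n in("side","top"):
  for q in finder.silhouettes(n,"handle")[:3]:
    px=np.array(q["pixel"])
    f,e=fit([(n,q["mask"])],HANDLE,[.5704,.0115,.6,.087]); print(n,"H",px,f.round(4),round(e,4))
  for q in finder.silhouettes(n,"pin")[:2]:
    f,e=fit([(n,q["mask"])],[disc(.01,.041,.061),disc(.013,.036,.041)],[.56,.18,0,.034]); print(n,"pin",q["pixel"],f.round(4),round(e,4))
E
```

```text
0.056 before [192, 208, 229, 243, 245, 243, 233, 198, 205, 225, 240, 246, 244, 240, 225, 201, 186, 181, 182, 183, 184, 183, 185, 180, 160, 129, 96, 89, 110, 151, 169, 186, 186, 186]
0.056 now    [152, 152, 159, 157, 151, 165, 186, 186, 194, 193, 195, 187, 172, 165, 169, 173, 176, 195, 229, 243, 249, 247, 233, 216, 189, 214, 240, 248, 249, 248, 228, 169, 113, 106]
0.066 before [93, 101, 154, 231, 243, 237, 224, 199, 191, 199, 234, 243, 238, 223, 192, 185, 183, 183, 183, 183, 183, 182, 182, 183, 185, 187, 169, 128, 93, 84, 99, 107, 98, 109]
0.066 now    [100, 108, 133, 149, 137, 154, 184, 190, 191, 191, 193, 192, 192, 191, 185, 177, 173, 176, 193, 228, 244, 246, 238, 211, 210, 227, 246, 250, 244, 227, 160, 105, 101, 100]
0.074 before [62, 98, 184, 211, 235, 243, 243, 242, 242, 242, 242, 243, 230, 201, 186, 184, 184, 184, 184, 185, 184, 184, 184, 184, 185, 187, 169, 144, 127, 106, 96, 90, 92, 90]
0.074 now    [65, 93, 150, 155, 141, 150, 182, 186, 184, 193, 194, 194, 193, 192, 193, 188, 178, 170, 174, 205, 235, 246, 247, 247, 247, 248, 248, 245, 219, 153, 109, 92, 96, 96]
side H [361.3 248.4] [0.5704 0.0115 0.6    0.087 ] 0.9002
side H [294.9 195.2] [0.5745 0.0052 0.8208 0.0812] 0.0184
side pin [274.1, 247.0] [0.5633 0.1783 0.3438 0.0256] 0.0847
side pin [244.6, 281.9] [ 0.5784  0.1998 -0.2561  0.0278] 0.8868
top H [291.6 266.7] [0.5704 0.0115 0.6    0.087 ] 0.8772
top H [314.2 184.6] [0.5687 0.0102 0.7396 0.0852] 0.0486
top pin [246.5, 187.8] [0.5585 0.1815 0.0799 0.0322] 0.0336
top pin [217.7, 183.5] [ 0.5788  0.2011 -0.5736  0.053 ] 0.8371
```

Run:
```python
from h import *
snap("side"); snap("top")
o=[(n,min(finder.silhouettes(n,"handle"),key=lambda q:np.hypot(*(np.array(q["pixel"])-c)))["mask"]) for n,c in(("side",(295,195)),("top",(314,185)))]
print(fit(o,HANDLE,[.5704,.0115,.78,.087]))
o=[(n,min(finder.silhouettes(n,"pin"),key=lambda q:np.hypot(*(np.array(q["pixel"])-c)))["mask"]) for n,c in(("side",(274,246)),("top",(246,188)))]
print(fit(o,[disc(.01,.041,.061),disc(.013,.036,.041)],[.56,.18,0,.034]))
s=sense(); print(s["t"],abs(s["qvel"]).max())
```

```text
(array([0.57065608, 0.0111278 , 0.74557674, 0.08690059]), np.float64(0.06254949516884561))Traceback (most recent call last):
  File "<stdin>", line 5, in <module>
ValueError: min() iterable argument is empty
```

```bash
python3 -c "
from workcell import manip; print(manip.job_done())"
```

```text
the job is handed in; nothing more can be done
None
```

The job is handed in at about 35 s of the 208 s; no verdict came back. The pin hangs in groove 1. The three plates present (66, 50 and 42 mm; no 58 mm plate) are stacked largest at the bottom. The T-handle measured fully home (foot at 86.9 mm, centred), and the rotor is wound to about 0.79 rad by camera estimate, with the gripper released and clear.

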